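Pack a two-layer cheese-bar tub

ROBOT

A 6-joint arm with a two-finger parallel gripper is mounted at the origin on the work surface. World frame = base frame: x ahead of the robot, y to its left, z up, the work surface at z = 0. Lengths are in m, angles in rad, forces in N, time in s.
With the tool pointing down it reaches from about 0.375 to 0.975 m from the base axis. Payload 3.8 kg.
Tool frame: the origin (TCP) lies on the centre line of the jaws, within the pads' length; the fingertips stand 25 mm ahead of it and the grasp point (between the pads) lies 6 mm ahead of it; y points along the fingers, z is the direction in which the jaws open and shut, and the axes are right-handed (so a half turn about y gives the same grasp; the last joint's range is limited). The gripper opens to 85 mm and grips with 20 to 120 N. Pads are 22 mm wide; open, the fingers measure 114 mm over their backs; the gripper's body (76 mm by 85 mm) begins 54 mm behind the grasp point. The pads swing forward as they close: fully open they stand 13 mm farther back than shut.
Start: joints at [-1.384, 0.264, 1.604, -0, 1.274, -0.037], TCP at [0.15, -0.658, 0.256] pointing down, gripper open.
Joint ranges: [-2.63, 2.63], [-0.94, 2.18], [0.31, 2.57], [-1.31, 4.45], [0, 2.66], [-2.55, 2.55]. Speed limits (rad/s): [2.57, 2.57, 3.14, 3.14, 3.14, 3.14].

INTERFACE

Orientations are given as a rotation vector (axis times angle).
In Python, from workcell import bot gives the robot as it stands.
- The arm moves only by the shell command python3 -m jog 'ROWS' [FORCE]. ROWS is JSON, a list of rows, each a list of 5 numbers: the shift along the world's x, y, z in mm, then the turn about the world's z in degrees, then the finger opening in mm, from 0 to 85.4. A call has exactly 10 rows; each row is the pose to reach, as a shift and turn from the pose commanded when the call began; what a row does not reach only later rows make up. A row lasts 1/8 s, in which the tool goes at most 62.5 mm and 10.7 degrees, less where a joint would pass 70% of its speed; a pose out of reach is approached as far as the arm can. A call with a gripper value outside its range is refused whole. The fingers move at their own pace and stop on an object; FORCE is the grip in N (left out, the last holds). Time passes only in rows, so rows that repeat a pose let the fingers close, or fill a call up. It gives the time, the measured TCP pose, the force and the opening at its end, in the units of the state.
- bot.read_state(): the state, without advancing time (a new reading comes with each control period).
- bot.read_camera(name): name is "scene" or "side" or "wrist"; returns a dict with "pixels" (480x640x3 uint8, red, green, blue), "fx", "fy", "cx", "cy" (pixels), "R" (3x3) and "t" (3): a world point X has camera coordinates R X + t. Camera axes: x right, y down, z forward; pixel columns grow to the right and rows downward; lengths in m; the calibration is good to about 2 mm. A picture is of the moment at which its call begins. There is no depth.
- bot.finish_job(): hands the job in, once; it reports no verdict.
The state is a dict: "time": time; "q": joint angles; "joint_vel": joint speeds; "joint_torque": joint torques, N m; "tool_pos": TCP position; "tcp_rot": TCP orientation; "wrist_force": force on the tool from outside, world axes, zero at the start; "torque": the same for the moment, N m; "width": opening from 0.0 (shut) to 1.0 (fully open).
Only numpy, scipy, OpenCV 4.12 (cv2) and the standard library are available. Lean on these libraries where they do the work, as an engineer would, in place of code of your own. Each camera call takes 0.05 s, during which the arm holds its last target.

TASK

Pack the cheese bars in the tub in two layers: lift the lid off and lay it on the mat, tip one tray over the tub so that all its bars slide in, lay the separator sheet flat on the ledge inside the tub, then tip the other tray's bars in on top of it. Set the emptied trays back down flat on the table clear of the tub, and put the lid back on, fully seated; pick up any bar that goes astray and add it to its own tray's layer, and leave the tape roll and the bottle alone.

Things in the scene. Friction and masses are not known exactly. Their poses are not given: they have to be found in the camera images.
- tub: white open tub fixed to the table, 158 (x) x 198 (y) mm outside, 175 mm high; origin at the centre of its underside, on the table; z up. Opening 146 x 186 mm (walls 6 mm); a ledge runs all round inside, 85 mm above the table, below which the inside is 118 x 158 mm with its floor 5 mm above the table. A sheet lies flat on the ledge only if no bar below stands higher than it
- lid_grip (a point): centre of the grip on the loose grey lid: grip 14 mm thick (x), 70 long (y), 30 high. Flat cover 158 x 198 x 6 mm, its underside 21 mm below this point; beneath it a 6 mm deep plug, 134 x 174 mm, drops into the tub's opening. Axes as the tub's when seated (a half turn is also good); seated, this point is 196 mm above the table. 0.22 kg
- mat_top (a point): centre of the top of a thin black rubber mat, 180 (x) x 215 (y) mm, 4 mm thick, fixed on the table, where the lid is laid down; with the lid on it, the lid's grip centre is 31 mm above the table
- separator_grip (a point): centre of the grip ridge (12 mm thick in x, 60 long in y, 20 high) in the middle of the pale board separator, a sheet 134 (x) x 174 (y) x 5 mm, 0.12 kg. 15 mm above the sheet's underside; 100 mm above the table when on the tub's ledge. Goes into the tub with x and y along the tub's (either way round). May be knocked
- tray_a_grip (a point): centre of tray A's carrying bar (10 mm thick in x, 112 long in y, 30 high; gripped from above), 73 mm above the tray's underside, over its middle. Aluminium tray 164 (x) x 112 (y) mm, 3 mm floor, 27 mm walls at the sides and back; OPEN at +x: bars slide out over that edge, 82 mm along +x and 70 mm below this point. Starts left (+y) of the tub, open end towards it. 0.24 kg; may be knocked
- tray_b_grip (a point): centre of tray B's carrying bar; same make, size and axes as tray A (see there); starts right (-y) of the tub, open end towards it; may be knocked. On both trays the bars pass freely under the carrying bar (underside 58 mm above the table when the tray stands) and start to slide at 15 to 23 degrees of tilt
- tape: roll of yellow tape, 104 mm across, 48 mm high, far left of the work: leave alone; origin centre of underside
- spray: white bottle, 64 mm across, 170 mm tall, far right of the work: leave alone; origin centre of underside
- bar_a1_c (a point): cheese bar, cream-coloured block 54 x 40 x 24 mm (x, y, z), 55 g; this point is its centre. Starts lying on tray A; may be absent
- bar_a2_c (a point): cheese bar, cream-coloured block 54 x 40 x 24 mm (x, y, z), 55 g; this point is its centre. Starts lying on tray A; may be absent
- bar_a3_c (a point): cheese bar, cream-coloured block 54 x 40 x 24 mm (x, y, z), 55 g; this point is its centre. Starts lying on tray A; may be absent
- bar_a4_c (a point): cheese bar, cream-coloured block 54 x 40 x 24 mm (x, y, z), 55 g; this point is its centre. Starts lying on tray A; may be absent
- bar_b1_c (a point): cheese bar, cream-coloured block 54 x 40 x 24 mm (x, y, z), 55 g; this point is its centre. Starts lying on tray B; may be absent
- bar_b2_c (a point): cheese bar, cream-coloured block 54 x 40 x 24 mm (x, y, z), 55 g; this point is its centre. Starts lying on tray B; may be absent
- bar_b3_c (a point): cheese bar, cream-coloured block 54 x 40 x 24 mm (x, y, z), 55 g; this point is its centre. Starts lying on tray B; may be absent
- bar_b4_c (a point): cheese bar, cream-coloured block 54 x 40 x 24 mm (x, y, z), 55 g; this point is its centre. Starts lying on tray B; may be absent

How it is judged:
On the way, in this order (a step that is already met when the one before it is completed fails the run):
1. the lid lies flat on the mat, let go (x of lid_grip in the frame of mat_top between -0.05 and 0.05 m and y of lid_grip in the frame of mat_top between -0.05 and 0.05 m and z of lid_grip in the frame of mat_top below 0.036 m and angle between lid_grip's own z axis and vertical below 0.1 rad and contact force between the fingers and anything else below 0.3 N), for 0.2 s.
2. a loaded tray is tipped over the tub (((angle between tray_a_grip's own z axis and vertical above 0.23 rad and horizontal distance between tray_a_grip and tub below 0.24 m and height (world z) of tray_a_grip above 0.15 m) or (angle between tray_b_grip's own z axis and vertical above 0.23 rad and horizontal distance between tray_b_grip and tub below 0.24 m and height (world z) of tray_b_grip above 0.15 m))).
3. all of one tray's bars lie in the tub below the ledge (((x of bar_a1_c in the frame of tub between -0.073 and 0.073 m and y of bar_a1_c in the frame of tub between -0.093 and 0.093 m and z of each of bar_a1_c, bar_a2_c, bar_a3_c, bar_a4_c in the frame of tub below 0.085 m and x of bar_a2_c in the frame of tub between -0.073 and 0.073 m and y of bar_a2_c in the frame of tub between -0.093 and 0.093 m and x of bar_a3_c in the frame of tub between -0.073 and 0.073 m and y of bar_a3_c in the frame of tub between -0.093 and 0.093 m and x of bar_a4_c in the frame of tub between -0.073 and 0.073 m and y of bar_a4_c in the frame of tub between -0.093 and 0.093 m) or (x of bar_b1_c in the frame of tub between -0.073 and 0.073 m and y of bar_b1_c in the frame of tub between -0.093 and 0.093 m and z of each of bar_b1_c, bar_b2_c, bar_b3_c, bar_b4_c in the frame of tub below 0.085 m and x of bar_b2_c in the frame of tub between -0.073 and 0.073 m and y of bar_b2_c in the frame of tub between -0.093 and 0.093 m and x of bar_b3_c in the frame of tub between -0.073 and 0.073 m and y of bar_b3_c in the frame of tub between -0.093 and 0.093 m and x of bar_b4_c in the frame of tub between -0.073 and 0.073 m and y of bar_b4_c in the frame of tub between -0.093 and 0.093 m))), for 0.2 s.
4. the separator lies flat on the tub's ledge, let go (horizontal distance between separator_grip and tub below 0.012 m and height (world z) of separator_grip between 0.095 and 0.105 m and angle between separator_grip's own z axis and vertical below 0.06 rad and contact force between the fingers and anything else below 0.3 N), for 0.2 s.
5. the other tray is tipped over the tub (((angle between tray_a_grip's own z axis and vertical above 0.23 rad and horizontal distance between tray_a_grip and tub below 0.24 m and height (world z) of tray_a_grip above 0.15 m) or (angle between tray_b_grip's own z axis and vertical above 0.23 rad and horizontal distance between tray_b_grip and tub below 0.24 m and height (world z) of tray_b_grip above 0.15 m))).
6. one tray's bars lie below the separator, the other's above it ((((x of bar_a1_c in the frame of tub between -0.073 and 0.073 m and y of bar_a1_c in the frame of tub between -0.093 and 0.093 m and z of each of bar_a1_c, bar_a2_c, bar_a3_c, bar_a4_c in the frame of tub below 0.085 m and x of bar_a2_c in the frame of tub between -0.073 and 0.073 m and y of bar_a2_c in the frame of tub between -0.093 and 0.093 m and x of bar_a3_c in the frame of tub between -0.073 and 0.073 m and y of bar_a3_c in the frame of tub between -0.093 and 0.093 m and x of bar_a4_c in the frame of tub between -0.073 and 0.073 m and y of bar_a4_c in the frame of tub between -0.093 and 0.093 m) and (x of bar_b1_c in the frame of tub between -0.073 and 0.073 m and y of bar_b1_c in the frame of tub between -0.093 and 0.093 m and z of bar_b1_c in the frame of tub between 0.092 and 0.172 m and x of bar_b2_c in the frame of tub between -0.073 and 0.073 m and y of bar_b2_c in the frame of tub between -0.093 and 0.093 m and z of bar_b2_c in the frame of tub between 0.092 and 0.172 m and x of bar_b3_c in the frame of tub between -0.073 and 0.073 m and y of bar_b3_c in the frame of tub between -0.093 and 0.093 m and z of bar_b3_c in the frame of tub between 0.092 and 0.172 m and x of bar_b4_c in the frame of tub between -0.073 and 0.073 m and y of bar_b4_c in the frame of tub between -0.093 and 0.093 m and z of bar_b4_c in the frame of tub between 0.092 and 0.172 m)) or ((x of bar_b1_c in the frame of tub between -0.073 and 0.073 m and y of bar_b1_c in the frame of tub between -0.093 and 0.093 m and z of each of bar_b1_c, bar_b2_c, bar_b3_c, bar_b4_c in the frame of tub below 0.085 m and x of bar_b2_c in the frame of tub between -0.073 and 0.073 m and y of bar_b2_c in the frame of tub between -0.093 and 0.093 m and x of bar_b3_c in the frame of tub between -0.073 and 0.073 m and y of bar_b3_c in the frame of tub between -0.093 and 0.093 m and x of bar_b4_c in the frame of tub between -0.073 and 0.073 m and y of bar_b4_c in the frame of tub between -0.093 and 0.093 m) and (x of bar_a1_c in the frame of tub between -0.073 and 0.073 m and y of bar_a1_c in the frame of tub between -0.093 and 0.093 m and z of bar_a1_c in the frame of tub between 0.092 and 0.172 m and x of bar_a2_c in the frame of tub between -0.073 and 0.073 m and y of bar_a2_c in the frame of tub between -0.093 and 0.093 m and z of bar_a2_c in the frame of tub between 0.092 and 0.172 m and x of bar_a3_c in the frame of tub between -0.073 and 0.073 m and y of bar_a3_c in the frame of tub between -0.093 and 0.093 m and z of bar_a3_c in the frame of tub between 0.092 and 0.172 m and x of bar_a4_c in the frame of tub between -0.073 and 0.073 m and y of bar_a4_c in the frame of tub between -0.093 and 0.093 m and z of bar_a4_c in the frame of tub between 0.092 and 0.172 m)))), for 0.2 s.
At the end, for the whole second after the job is handed in: One tray's bars are all in the tub below the separator, the other's all above it; separator level on the ledge and lid seated on the tub (each within 5 mm in height and 12 mm sideways; lid within 0.1 rad of square); both trays stand flat on the table, off the tub (horizontal distance between each of lid_grip, separator_grip and tub below 0.012 m and height (world z) of lid_grip between 0.191 and 0.201 m and angle between lid_grip's own z axis and vertical below 0.05 rad and angle between the x axis of lid_grip and the x axis of tub, either way round below 0.1 rad and height (world z) of separator_grip between 0.095 and 0.105 m and angle between separator_grip's own z axis and vertical below 0.06 rad and angle between each of tray_a_grip, tray_b_grip's own z axis and vertical below 0.08 rad and height (world z) of each of tray_a_grip, tray_b_grip below 0.085 m and horizontal distance between each of tray_a_grip, tray_b_grip and tub above 0.13 m and (((x of bar_a1_c in the frame of tub between -0.073 and 0.073 m and y of bar_a1_c in the frame of tub between -0.093 and 0.093 m and z of each of bar_a1_c, bar_a2_c, bar_a3_c, bar_a4_c in the frame of tub below 0.085 m and x of bar_a2_c in the frame of tub between -0.073 and 0.073 m and y of bar_a2_c in the frame of tub between -0.093 and 0.093 m and x of bar_a3_c in the frame of tub between -0.073 and 0.073 m and y of bar_a3_c in the frame of tub between -0.093 and 0.093 m and x of bar_a4_c in the frame of tub between -0.073 and 0.073 m and y of bar_a4_c in the frame of tub between -0.093 and 0.093 m) and (x of bar_b1_c in the frame of tub between -0.073 and 0.073 m and y of bar_b1_c in the frame of tub between -0.093 and 0.093 m and z of bar_b1_c in the frame of tub between 0.092 and 0.172 m and x of bar_b2_c in the frame of tub between -0.073 and 0.073 m and y of bar_b2_c in the frame of tub between -0.093 and 0.093 m and z of bar_b2_c in the frame of tub between 0.092 and 0.172 m and x of bar_b3_c in the frame of tub between -0.073 and 0.073 m and y of bar_b3_c in the frame of tub between -0.093 and 0.093 m and z of bar_b3_c in the frame of tub between 0.092 and 0.172 m and x of bar_b4_c in the frame of tub between -0.073 and 0.073 m and y of bar_b4_c in the frame of tub between -0.093 and 0.093 m and z of bar_b4_c in the frame of tub between 0.092 and 0.172 m)) or ((x of bar_b1_c in the frame of tub between -0.073 and 0.073 m and y of bar_b1_c in the frame of tub between -0.093 and 0.093 m and z of each of bar_b1_c, bar_b2_c, bar_b3_c, bar_b4_c in the frame of tub below 0.085 m and x of bar_b2_c in the frame of tub between -0.073 and 0.073 m and y of bar_b2_c in the frame of tub between -0.093 and 0.093 m and x of bar_b3_c in the frame of tub between -0.073 and 0.073 m and y of bar_b3_c in the frame of tub between -0.093 and 0.093 m and x of bar_b4_c in the frame of tub between -0.073 and 0.073 m and y of bar_b4_c in the frame of tub between -0.093 and 0.093 m) and (x of bar_a1_c in the frame of tub between -0.073 and 0.073 m and y of bar_a1_c in the frame of tub between -0.093 and 0.093 m and z of bar_a1_c in the frame of tub between 0.092 and 0.172 m and x of bar_a2_c in the frame of tub between -0.073 and 0.073 m and y of bar_a2_c in the frame of tub between -0.093 and 0.093 m and z of bar_a2_c in the frame of tub between 0.092 and 0.172 m and x of bar_a3_c in the frame of tub between -0.073 and 0.073 m and y of bar_a3_c in the frame of tub between -0.093 and 0.093 m and z of bar_a3_c in the frame of tub between 0.092 and 0.172 m and x of bar_a4_c in the frame of tub between -0.073 and 0.073 m and y of bar_a4_c in the frame of tub between -0.093 and 0.093 m and z of bar_a4_c in the frame of tub between 0.092 and 0.172 m)))); the robot touches nothing.
It fails at once if the tape roll is moved more than 3 cm (distance of tape from where it was at the start of the episode above 0.03 m).
It fails at once if the spray bottle is moved more than 3 cm (distance of spray from where it was at the start of the episode above 0.03 m).
Of bar_a1, bar_a2, bar_a3, bar_a4 only 2 to 3 are there at a start; the rules pass over those that are not, and their reading is None.
Of bar_b1, bar_b2, bar_b3, bar_b4 only 2 to 3 are there at a start; the rules pass over those that are not, and their reading is None.
At some moment in a run one of separator, tray_a, tray_b may be knocked a few centimetres aside while the robot is not near it.
It also fails if it takes over 210 s, if anything falls off the work surface, if the arm or the gripper's body presses on something with over 40 N, if the wrist force passes 120 N, or if a joint passes its speed limit or range.

## Working session

There is one attempt and no reset: what is moved stays moved. The work goes in short steps, Python scripts to look and compute and a shell command to move; the robot and the scene stay as the last step left them, time stands still between calls to the robot, and variables do not carry over. Pictures are saved under pics/ and viewed, and the job is handed in when it is done.

```bash
ls -la; mkdir -p pics
cat > h.py <<'E'
import numpy as np, cv2
from workcell import bot
from scipy.spatial.transform import Rotation as Rn
def snap(name,fn,crop=None,scale=1):
    c=bot.read_camera(name); im=c["pixels"][:,:,::-1].copy()
    np.savez('pics/'+fn+'.npz',R=c["R"],t=c["t"],k=[c["fx"],c["fy"],c["cx"],c["cy"]],im=im)
    if crop: im=im[crop[1]:crop[3],crop[0]:crop[2]]
    if scale!=1: im=cv2.resize(im,None,fx=scale,fy=scale,interpolation=cv2.INTER_CUBIC)
    cv2.imwrite('pics/'+fn+'.png',im)
def crop(fn,c,scale,out):
    im=np.load('pics/'+fn+'.npz')['im'][c[1]:c[3],c[0]:c[2]]
    cv2.imwrite('pics/'+out+'.png',cv2.resize(im,None,fx=scale,fy=scale,interpolation=cv2.INTER_CUBIC))
def px2w(fn,u,v,z):
    d=np.load('pics/'+fn+'.npz');R=d['R'];t=d['t'];fx,fy,cx,cy=d['k']
    o=-R.T@t; r=R.T@np.array([(u-cx)/fx,(v-cy)/fy,1]); s=(z-o[2])/r[2]; return (o+s*r).round(4)
def w2px(fn,X):
    d=np.load('pics/'+fn+'.npz');c=d['R']@np.array(X)+d['t'];fx,fy,cx,cy=d['k']
    return (round(fx*c[0]/c[2]+cx,1),round(fy*c[1]/c[2]+cy,1))
def st():
    s=bot.read_state(); m=Rn.from_rotvec(s['tcp_rot']).as_matrix()
    print('t',round(s['time'],2),'pos',np.round(s['tool_pos'],4),'z',m[:,2].round(3),'y',m[:,1].round(3),'F',np.round(s['wrist_force'],2),'T',np.round(s['torque'],2),'w',round(s['width'],3),'q',np.round(s['q'],3))
E
python3 - <<'E'
from h import *
st()
for n in ['scene','side','wrist']:
    snap(n,n+'0'); d=np.load('pics/'+n+'0.npz'); print(n,(-d['R'].T@d['t']).round(3),d['k'])
E
```

```text
total 12
drwxr-xr-x  3 agent agent 4096 Dec  6 01:33 .
drwxr-xr-x 23 root  root  4096 Dec  6 01:33 ..
drwxr-xr-x  2 agent agent 4096 Dec  6 01:33 pics
t 0.0 pos [ 0.1497 -0.6575  0.255 ] z [ 0.222 -0.975 -0.002] y [-0.     0.002 -1.   ] F [-0.17  0.32  0.95] T [-0.01 -0.02 -0.02] w 0.996 q [-1.384  0.265  1.605  0.     1.274 -0.037]
scene [ 1.074 -0.654  1.06 ] [602.49958252 602.49958252 314.2519549  234.33641223]
side [0.48  0.896 0.793] [443.00634837 443.00634837 318.17437796 246.07339293]
wrist [ 0.226 -0.64   0.373] [432.77328606 432.77328606 317.87054435 232.7341799 ]
```

View pics/scene0.png

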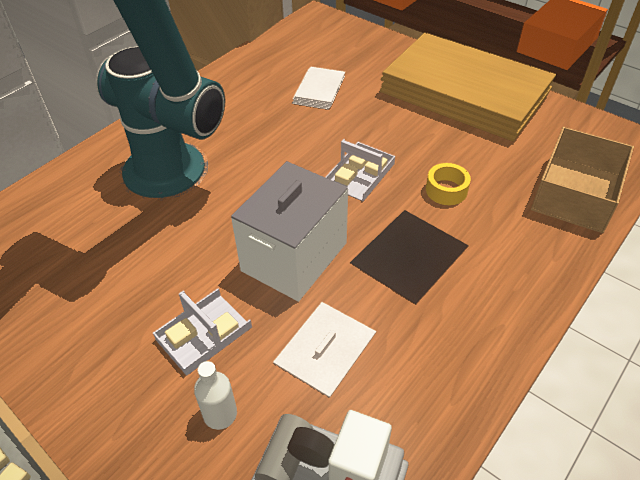

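View pics/side0.png

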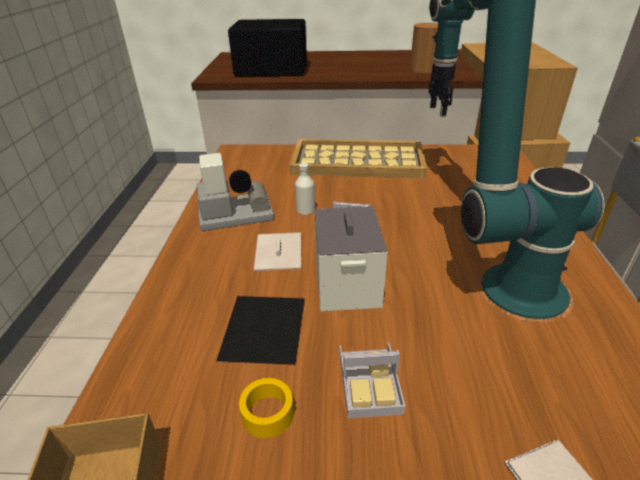

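View pics/wrist0.png

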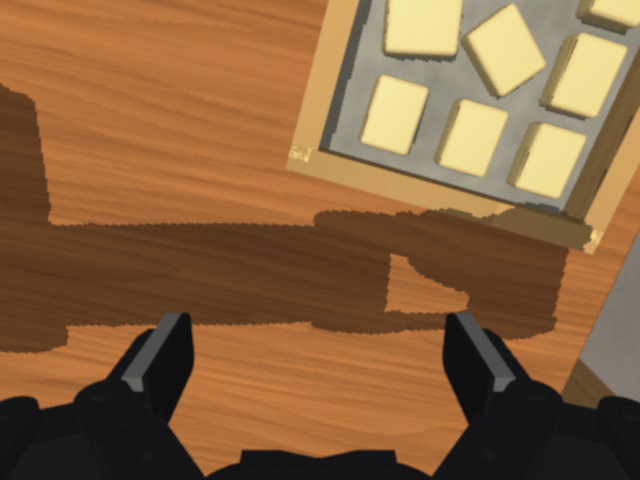

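Run:
```python
from h import *
crop('scene0',(220,130,480,310),3,'c1')
crop('scene0',(140,280,390,410),3,'c2')
crop('side0',(210,190,420,430),2.5,'c3')
```

```text
(no output)
```

View pics/c1.png

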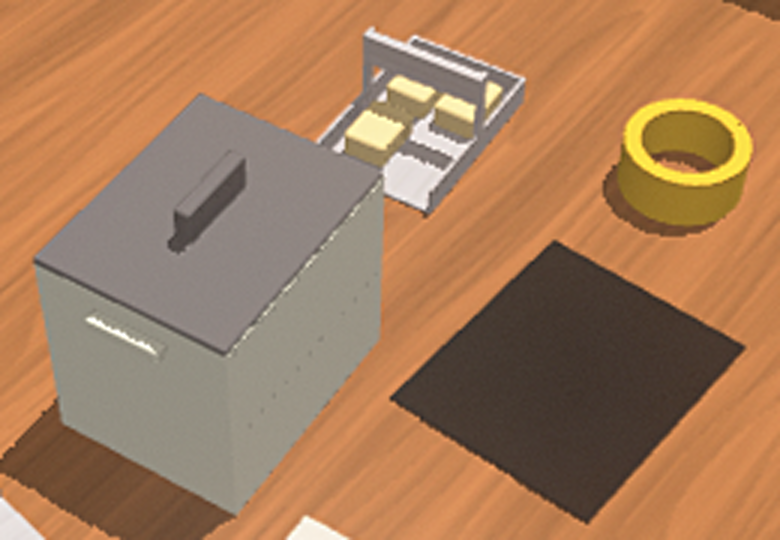

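View pics/c2.png

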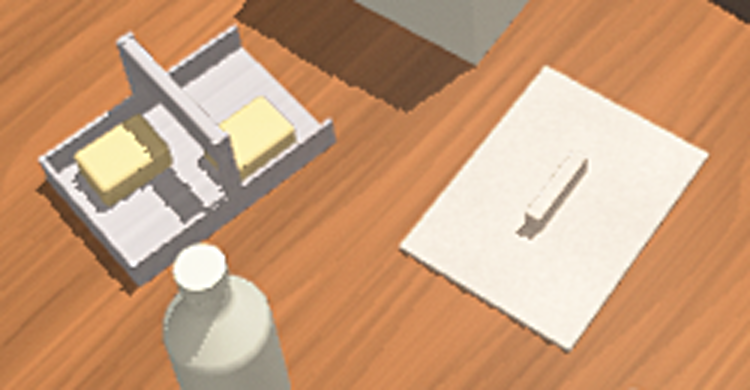

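View pics/c3.png

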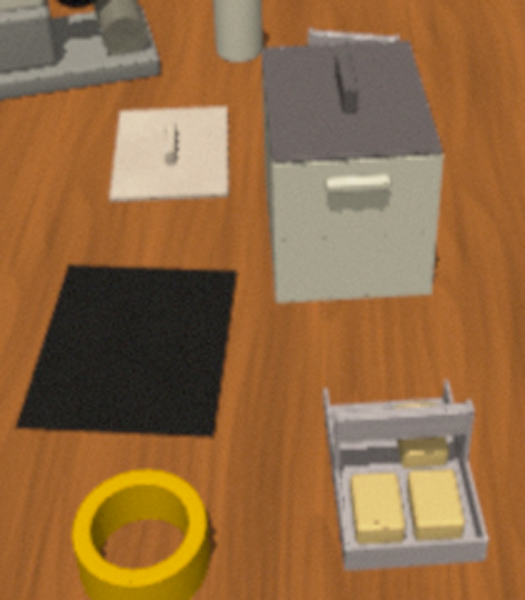

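Run:
```python
from h import *
def P(l,z,pts):
    w=np.array([px2w('scene0',u,v,z) for u,v in pts]); print(l,w.tolist(),'mean',w.mean(0).round(4)); return w
w=P('lid',.181,[(287.3,161.7),(347.7,189.3),(295.3,247.7),(231.7,217.3)])
print([np.linalg.norm(w[i]-w[(i+1)%4]).round(4) for i in range(4)])
w=P('mat',.004,[(405,210.3),(468,245.7),(416,302),(351,263)]);print([np.linalg.norm(w[i]-w[(i+1)%4]).round(4) for i in range(4)])
w=P('sep',.005,[(322,302.3),(375.7,331.3),(329.7,395.5),(274,362.7)]);print([np.linalg.norm(w[i]-w[(i+1)%4]).round(4) for i in range(4)])
w=P('A bar',.088,[(341.7,140),(382,155)]);print(np.linalg.norm(w[0]-w[1]))
w=P('B bar',.088,[(182.3,291.7),(215.3,327.7)]);print(np.linalg.norm(w[0]-w[1]))
# tub bottom corners z=0
P('tub',0,[(220+60/3,130+425/3),(220+237/3,130+515/3),(220+380/3,130+330/3)])
P('tape',0.048,[(448,178)]);P('spray',.17,[(206,370)])
```

```text
lid [[0.3826, 0.069, 0.181], [0.5391, 0.0816, 0.181], [0.5575, -0.1084, 0.181], [0.4048, -0.1269, 0.181]] mean [ 0.471  -0.0212  0.181 ]
[np.float64(0.157), np.float64(0.1909), np.float64(0.1538), np.float64(0.1972)]
mat [[0.5847, 0.2574, 0.004], [0.7605, 0.2524, 0.004], [0.7534, 0.0458, 0.004], [0.5812, 0.045, 0.004]] mean [0.6699 0.1502 0.004 ]
[np.float64(0.1759), np.float64(0.2067), np.float64(0.1722), np.float64(0.2124)]
sep [[0.5981, -0.08, 0.005], [0.7294, -0.0677, 0.005], [0.7442, -0.2381, 0.005], [0.615, -0.2521, 0.005]] mean [ 0.6717 -0.1595  0.005 ]
[np.float64(0.1319), np.float64(0.171), np.float64(0.13), np.float64(0.1729)]
A bar [[0.3634, 0.2914, 0.088], [0.4756, 0.3068, 0.088]] mean [0.4195 0.2991 0.088 ]
0.11325193155085703
B bar [[0.4005, -0.2795, 0.088], [0.5134, -0.2978, 0.088]] mean [ 0.457  -0.2886  0.088 ]
0.11437351091926831
tub [[0.3998, -0.1267, 0.0], [0.5562, -0.1067, 0.0], [0.5298, 0.0964, 0.0]] mean [ 0.4953 -0.0457  0.    ]
tape [[0.6264, 0.3756, 0.048]] mean [0.6264 0.3756 0.048 ]
spray [[0.6079, -0.3956, 0.17]] mean [ 0.6079 -0.3956  0.17  ]
```

```bash
python3 -m jog '[[30,60,60,10,85],[60,120,80,20,85],[90,180,80,30,85],[120,240,80,40,85],[150,300,80,50,85],[180,360,80,60,85],[210,420,80,70,85],[240,480,80,80,85],[270,540,80,83,85],[300,600,80,83,85]]' 40
python3 - <<'E'
from h import *
st()
for l,p,z in [('lidgrip',(290,190.7),.211)]: print(px2w('scene0',*p,z))
print(w2px('side0',(0.471,-0.0212,.211)),'vs side grip top read', 210+344/2.5,190+65/2.5)
E
```

```text
time: 1.4
tool_pos: [0.4199, -0.1167, 0.3363]
tcp_rot: [-1.255, 1.133, -1.134]
wrist_force: [0.7, -0.1, 0.8]
width: 0.995
t 1.4 pos [ 0.4199 -0.1167  0.3363] z [0.995 0.102 0.001] y [ 0.001 -0.    -1.   ] F [ 0.72 -0.07  0.85] T [-0.03 -0.08 -0.04] w 0.995 q [-0.328 -0.245  1.972 -0.     1.414 -0.43 ]
[ 0.4683 -0.0187  0.211 ]
(np.float64(345.4), np.float64(216.1)) vs side grip top read 347.6 216.0
```

```bash
python3 -m jog '[[20,37,0,0,85],[20,37,0,0,85],[20,37,-10,0,70],[20,37,-10,0,60],[20,37,-10,0,50],[20,37,-10,0,50],[20,37,-10,0,50],[20,37,-10,0,50],[20,37,-10,0,50],[20,37,-10,0,50]]' 40
python3 - <<'E'
from h import *
st(); snap('wrist','w1'); snap('scene','s1')
print(w2px('w1',(.47,-.021,.211)))
E
```

```text
time: 2.65
tool_pos: [0.4396, -0.0816, 0.3263]
tcp_rot: [-1.256, 1.134, -1.134]
wrist_force: [0.3, -0.2, 0.4]
width: 0.587
t 2.65 pos [ 0.4396 -0.0816  0.3263] z [0.995 0.102 0.   ] y [ 0. -0. -1.] F [ 0.32 -0.17  0.4 ] T [-0.06 -0.05 -0.02] w 0.587 q [-0.239 -0.217  1.968 -0.     1.391 -0.341]
(np.float64(387.7), np.float64(136.5))
```

View pics/w1.png

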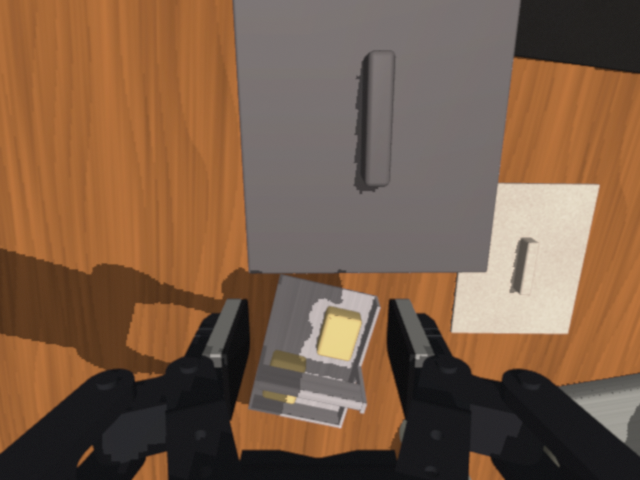

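Run:
```python
from h import *
for u,v,z in [(382,52,.211),(378,184,.211),(380,118,.211),(250,271,.181),(487,271,.181),(235,0,.181),(519,0,.181)]: print(px2w('w1',u,v,z))
```

```text
[0.4609 0.0196 0.211 ]
[ 0.4685 -0.0467  0.211 ]
[ 0.4646 -0.0121  0.211 ]
[ 0.3979 -0.1184  0.181 ]
[ 0.553  -0.1026  0.181 ]
[0.3813 0.0404 0.181 ]
[0.5351 0.056  0.181 ]
```

Run:
```python
from h import *
from scipy.optimize import least_squares
obs=[('scene0',(-79,99,181),(287.3,161.7)),('scene0',(79,99,181),(347.7,189.3)),('scene0',(79,-99,181),(295.3,247.7)),('scene0',(-79,-99,181),(231.7,217.3)),
('scene0',(-79,-99,0),(240,271.7)),('scene0',(79,-99,0),(299,301.7)),('scene0',(79,99,0),(346.7,240)),
('side0',(-79,99,181),(210+437/2.5,190+155/2.5)),('side0',(79,99,181),(210+268/2.5,190+158/2.5)),('side0',(-79,99,0),(210+432/2.5,190+292/2.5)),('side0',(79,99,0),(210+278/2.5,190+300/2.5)),
('side0',(79,-99,181),(210+264/2.5,190+48/2.5)),('side0',(-79,-99,181),(210+412/2.5,190+42/2.5)),
('w1',(-79,-99,181),(250,271)),('w1',(79,-99,181),(487,271)),('w1',(0,35,211),(382,52)),('w1',(0,-35,211),(378,184))]
def f(p,o):
    r=[]
    for fn,X,uv in o:
        c,s=np.cos(p[2]),np.sin(p[2]); X=np.array(X)/1000
        W=(p[0]+c*X[0]-s*X[1],p[1]+s*X[0]+c*X[1],X[2]); r+=list(np.array(w2px(fn,W))-uv)
    return np.array(r,float)
for n in ['scene0','side0','w1']:
    o=[x for x in obs if x[0]==n]; s=least_squares(f,[.47,-.02,.1],args=(o,),loss='soft_l1'); print(n,s.x.round(4),np.degrees(s.x[2]).round(2)); print(f(s.x,o).reshape(-1,2).round(1).tolist())
s=least_squares(f,[.47,-.02,.1],args=(obs,),loss='soft_l1'); print(s.x.round(4),np.degrees(s.x[2]))
```

```text
scene0 [ 0.47 -0.02  0.1 ] 5.73
[[0.1, -0.6], [1.2, -1.3], [-0.3, 0.9], [-1.0, -0.9], [0.6, 0.2], [-0.4, 1.7], [0.4, 4.3]]
side0 [ 0.47 -0.02  0.1 ] 5.73
[[-0.6, -3.2], [-1.5, -1.0], [-3.3, -0.9], [-3.6, -0.9], [-3.4, -1.8], [-3.4, -2.1]]
w1 [ 0.47 -0.02  0.1 ] 5.73
[[4.4, 11.6], [5.5, 11.9], [9.6, 11.4], [6.8, 15.3]]
[ 0.47 -0.02  0.1 ] 5.729577951308233
```

```bash
sed -i 's/return (round(fx\*c\[0\]\/c\[2\]+cx,1),round(fy\*c\[1\]\/c\[2\]+cy,1))/return np.array([fx*c[0]\/c[2]+cx,fy*c[1]\/c[2]+cy])/' h.py
cat >> h.py <<'E'
from scipy.optimize import least_squares
def fitpose(obs,x0,verb=True):
    def f(p):
        r=[]
        for fn,X,uv in obs:
            c,s=np.cos(p[2]),np.sin(p[2]); X=np.array(X)/1000
            r+=list(w2px(fn,(p[0]+c*X[0]-s*X[1],p[1]+s*X[0]+c*X[1],X[2]))-uv)
        return np.array(r,float)
    s=least_squares(f,x0,loss='soft_l1',x_scale=[.01,.01,.1]); 
    if verb: print(s.x.round(4),'deg',np.degrees(s.x[2]).round(2),'res',f(s.x).round(1).tolist())
    return s.x
E
python3 - <<'E'
from h import *
obs=[('scene0',(-79,99,181),(287.3,161.7)),('scene0',(79,99,181),(347.7,189.3)),('scene0',(79,-99,181),(295.3,247.7)),('scene0',(-79,-99,181),(231.7,217.3)),
('scene0',(-79,-99,0),(240,271.7)),('scene0',(79,-99,0),(299,301.7)),('scene0',(79,99,0),(346.7,240)),
('side0',(-79,99,181),(210+437/2.5,190+155/2.5)),('side0',(79,99,181),(210+268/2.5,190+158/2.5)),('side0',(-79,99,0),(210+432/2.5,190+292/2.5)),('side0',(79,99,0),(210+278/2.5,190+300/2.5)),
('side0',(79,-99,181),(210+264/2.5,190+48/2.5)),('side0',(-79,-99,181),(210+412/2.5,190+42/2.5)),
('w1',(-79,-99,181),(250,271)),('w1',(79,-99,181),(487,271)),('w1',(0,35,211),(382,52)),('w1',(0,-35,211),(378,184))]
for n in ['scene0','side0','w1']: fitpose([x for x in obs if x[0]==n],[.47,-.02,.1])
fitpose(obs,[.47,-.02,.1]); st()
E
```

```text
[ 0.4687 -0.0191  0.1112] deg 6.37 res [-0.7, -1.0, 0.7, -2.3, 0.2, 0.3, -1.0, -1.0, 0.6, 0.1, 0.1, 1.0, -0.0, 3.4]
[ 0.463  -0.0138  0.0799] deg 4.58 res [1.9, -1.1, 0.6, 0.2, -1.0, 1.3, -1.8, 0.5, -0.2, -0.9, 0.2, -0.6]
[ 0.4646 -0.0125  0.1069] deg 6.13 res [-2.0, 1.2, 1.1, -0.0, 0.6, -5.8, -0.5, 1.0]
[ 0.4647 -0.0135  0.1074] deg 6.16 res [-0.2, -3.1, 0.9, -4.4, 0.3, -2.4, -0.5, -3.6, 1.0, -2.4, 0.1, -1.6, 0.1, 1.3, 2.2, -1.7, 1.0, 0.8, -0.8, 0.7, -1.4, 1.1, -1.8, -0.4, -1.6, -1.0, -1.8, 2.7, 1.1, 1.3, 0.6, -3.6, -0.5, 2.8]
t 2.75 pos [ 0.4396 -0.0816  0.3263] z [0.995 0.102 0.   ] y [ 0. -0. -1.] F [-0.1  -0.15 -0.21] T [ 0.04 -0.03 -0.04] w 0.587 q [-0.239 -0.217  1.968 -0.     1.391 -0.341]
```

```bash
python3 -m jog '[[12,35,0,0,50],[25,69,-20,0,50],[25,69,-50,0,50],[25,69,-50,0,50],[25,69,-50,0,50],[25,69,-50,0,50],[25,69,-50,0,50],[25,69,-50,0,50],[25,69,-50,0,50],[25,69,-50,0,50]]' 40
python3 - <<'E'
from h import *
st(); snap('wrist','w2')
print(w2px('w2',(.4645,-.0135,.211)))
E
```

```text
time: 4.0
tool_pos: [0.4646, -0.0127, 0.2763]
tcp_rot: [-1.255, 1.134, -1.134]
wrist_force: [0.5, 0.0, -0.5]
width: 0.588
t 4.0 pos [ 0.4646 -0.0127  0.2763] z [0.995 0.101 0.   ] y [ 0.  0. -1.] F [ 0.53  0.05 -0.48] T [0.04 0.01 0.03] w 0.588 q [-0.081 -0.156  2.008  0.     1.289 -0.182]
[318.68046505 275.69223655]
```

View pics/w2.png

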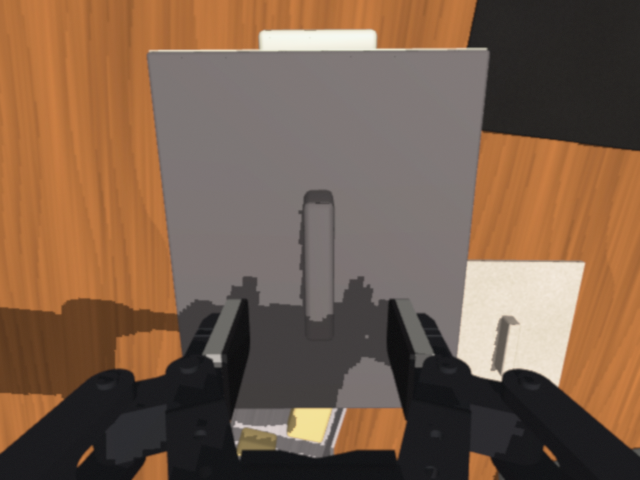

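```bash
python3 -m jog '[[0,0,-30,0,50],[0,0,-55,0,50],[0,0,-66,0,50],[0,0,-66,0,50],[0,0,-66,0,0],[0,0,-66,0,0],[0,0,-66,0,0],[0,0,-66,0,0],[0,0,-66,0,0],[0,0,-66,0,0]]' 50;python3 -m jog '[[0,0,2,0,0],[0,0,10,0,0],[0,0,30,0,0],[0,0,60,0,0],[0,0,90,0,0],[0,0,90,0,0],[0,0,90,0,0],[0,0,90,0,0],[0,0,90,0,0],[0,0,90,0,0]]' 50
python3 - <<'E'
from h import *
st(); snap('wrist','w3');snap('scene','s3')
E
```

```text
time: 5.3
tool_pos: [0.4655, -0.0127, 0.2116]
tcp_rot: [-1.254, 1.132, -1.135]
wrist_force: [-0.0, 0.1, 5.8]
width: 0.153
time: 6.55
tool_pos: [0.4643, -0.0126, 0.2996]
tcp_rot: [-1.256, 1.135, -1.133]
wrist_force: [-0.7, -0.3, -1.7]
width: 0.153
t 6.55 pos [ 0.4643 -0.0126  0.2996] z [ 0.995  0.101 -0.001] y [-0.001  0.    -1.   ] F [-0.7  -0.3  -1.67] T [ 0.02 -0.   -0.06] w 0.153 q [-0.081 -0.168  1.976  0.     1.335 -0.182]
```

View pics/s3.png

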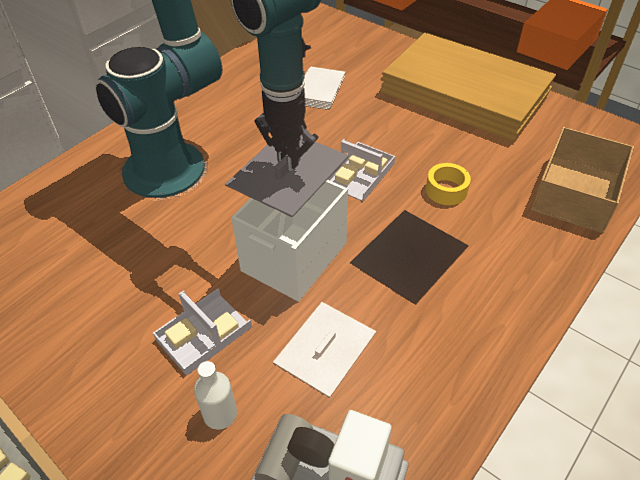

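```bash
python3 - <<'E'
from h import *
for u,v in [(405,210.3),(468,245.7),(416,302),(351,263)]: print(px2w('scene0',u,v-2.7,.004))
for u,v in [(237,297),(304,299),(297,363),(219,360)]: print('side',px2w('side0',u,v,.004))
E
python3 -m jog '[[40,34,10,0,0],[85,72,10,-2,0],[130,110,10,-4,0],[170,145,0,-6,0],[202,169,-20,-6,0],[202,169,-60,-6,0],[202,169,-110,-6,0],[202,169,-160,-6,0],[202,169,-190,-6,0],[202,169,-190,-6,0]]' 50
python3 - <<'E'
from h import *
st();snap('scene','s4')
E
```

```text
[0.5796 0.2651 0.004 ]
[0.7563 0.2596 0.004 ]
[0.7496 0.0517 0.004 ]
[0.5765 0.0513 0.004 ]
side [0.7519 0.0507 0.004 ]
side [0.5755 0.0541 0.004 ]
side [0.5758 0.2607 0.004 ]
side [0.7518 0.2576 0.004 ]
time: 7.9
tool_pos: [0.6637, 0.1558, 0.106]
tcp_rot: [-1.215, 1.217, -1.209]
wrist_force: [-0.3, -0.3, -2.1]
width: 0.151
t 7.9 pos [0.6637 0.1558 0.106 ] z [ 1.    -0.003 -0.008] y [-0.008 -0.002 -1.   ] F [-0.33 -0.35 -2.14] T [0.05 0.02 0.01] w 0.151 q [0.194 0.402 1.713 0.    1.035 0.197]
```

View pics/s4.png

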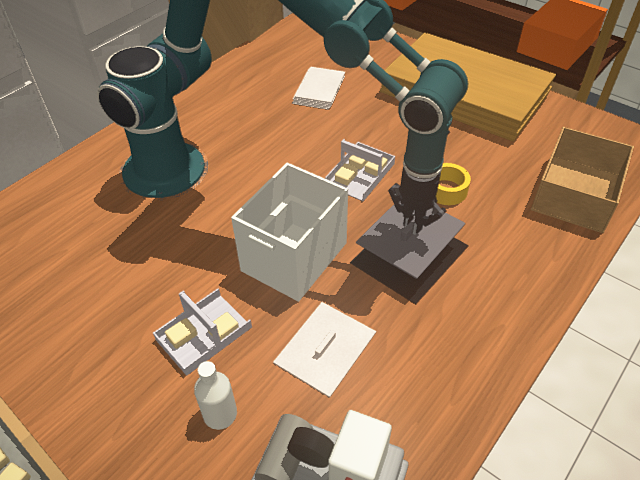

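```bash
python3 -m jog '[[0,0,-30,0,0],[0,0,-52,0,0],[0,0,-60,0,0],[0,0,-63,0,0],[0,0,-63,0,0],[0,0,-63,0,0],[0,0,-63,0,50],[0,0,-63,0,50],[0,0,-63,0,50],[0,0,-63,0,50]]' 50
python3 -m jog '[[0,0,5,0,50],[0,0,30,0,50],[0,0,80,0,50],[0,0,130,0,50],[0,0,180,0,50],[0,0,180,0,50],[0,0,180,0,50],[0,0,180,0,50],[0,0,180,0,50],[0,0,180,0,50]]' 50
python3 - <<'E'
from h import *
st();snap('side','d4');snap('scene','s5')
E
```

```text
time: 9.2
tool_pos: [0.6667, 0.1563, 0.0474]
tcp_rot: [-1.207, 1.211, -1.212]
wrist_force: [-0.4, 0.5, 0.1]
width: 0.586
time: 10.45
tool_pos: [0.6661, 0.1562, 0.226]
tcp_rot: [-1.209, 1.213, -1.211]
wrist_force: [-0.5, 0.1, -0.3]
width: 0.585
t 10.45 pos [0.6661 0.1562 0.226 ] z [ 1.    -0.003 -0.002] y [-0.002 -0.    -1.   ] F [-0.51  0.14 -0.29] T [-0.01  0.01  0.02] w 0.585 q [0.194 0.301 1.614 0.    1.229 0.197]
```

View pics/d4.png

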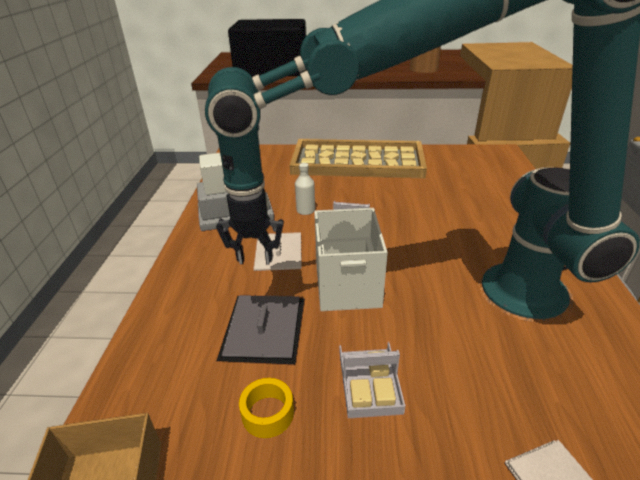

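```bash
python3 -m jog '[[-30,15,20,10,50],[-60,35,20,20,50],[-90,55,30,30,50],[-120,75,30,40,50],[-150,95,30,50,50],[-180,110,30,60,50],[-210,125,30,70,50],[-235,140,30,80,50],[-250,149,30,90,50],[-250,149,30,98,50]]' 50
python3 -m jog '[[0,0,0,0,50],[0,0,0,0,50],[0,0,0,0,50],[0,0,0,0,50],[0,0,0,0,50],[0,0,0,0,50],[0,0,0,0,50],[0,0,0,0,50],[0,0,0,0,50],[0,0,0,0,50]]' 50
python3 - <<'E'
from h import *
st();snap('wrist','w5')
w=[px2w('s5',u,v-2.7,.088) for u,v in [(341.7,140),(382,155)]]; print(w,np.mean(w,0))
E
```

```text
time: 11.8
tool_pos: [0.4154, 0.306, 0.2574]
tcp_rot: [-1.568, -0.113, 0.112]
wrist_force: [-0.1, 0.4, 0.4]
width: 0.584
time: 13.05
tool_pos: [0.4166, 0.3053, 0.2573]
tcp_rot: [-1.568, -0.107, 0.107]
wrist_force: [0.7, 0.2, 0.3]
width: 0.585
t 13.05 pos [0.4166 0.3053 0.2573] z [-0.136  0.991 -0.   ] y [ 0. -0. -1.] F [0.65 0.22 0.32] T [ 0.01 -0.01 -0.01] w 0.585 q [ 0.584 -0.039  1.937 -0.     1.243 -1.123]
[array([0.3569, 0.2998, 0.088 ]), array([0.4698, 0.315 , 0.088 ])] [0.41335 0.3074  0.088  ]
```

View pics/w5.png

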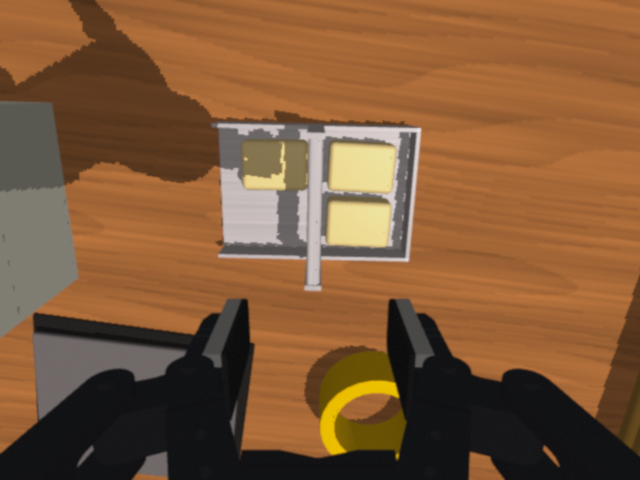

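Run:
```python
from h import *
a=px2w('w5',316.5,131,.088);b=px2w('w5',313,288,.088);print(a,b,(a+b)/2,np.linalg.norm(a-b),np.degrees(np.arctan2(*(b-a)[[1,0]])))
for u,v,z in [(218,124,.03),(220,257,.03),(409,261,.03),(420,129,.03)]: print(px2w('w5',u,v,z))
```

```text
[0.3613 0.2972 0.088 ] [0.4721 0.3097 0.088 ] [0.4167  0.30345 0.088  ] 0.11150286991822228 6.436658749113996
[0.3711 0.2212 0.03  ]
[0.4812 0.2301 0.03  ]
[0.4629 0.3906 0.03  ]
[0.3536 0.3772 0.03  ]
```

```bash
python3 -m jog '[[0,-2,-40,-1.4,50],[0,-2,-90,-1.4,50],[0,-2,-130,-1.4,50],[0,-2,-155,-1.4,50],[0,-2,-165,-1.4,50],[0,-2,-165,-1.4,50],[0,-2,-165,-1.4,0],[0,-2,-165,-1.4,0],[0,-2,-165,-1.4,0],[0,-2,-165,-1.4,0]]' 40
python3 -m jog '[[0,0,0,0,0],[0,0,0,0,0],[0,0,0,0,0],[0,0,5,0,0],[0,0,10,0,0],[0,0,20,0,0],[0,0,40,0,0],[0,0,60,0,0],[0,0,60,0,0],[0,0,60,0,0]]' 40
python3 - <<'E'
from h import *
st();snap('scene','s6');snap('side','d6');crop('d6',(240,180,480,420),2.5,'d6c')
E
```

```text
time: 14.35
tool_pos: [0.4175, 0.3039, 0.0937]
tcp_rot: [-1.568, -0.09, 0.086]
wrist_force: [-0.7, -0.5, 5.5]
width: 0.106
time: 15.6
tool_pos: [0.4161, 0.3031, 0.1517]
tcp_rot: [-1.569, -0.087, 0.089]
wrist_force: [-0.3, 0.5, -4.1]
width: 0.107
t 15.6 pos [0.4161 0.3031 0.1517] z [-0.112  0.994 -0.   ] y [-0.001 -0.    -1.   ] F [-0.32  0.51 -4.13] T [-0.07  0.06 -0.  ] w 0.107 q [ 0.581  0.053  2.05   0.     1.039 -1.102]
```

View pics/d6c.png

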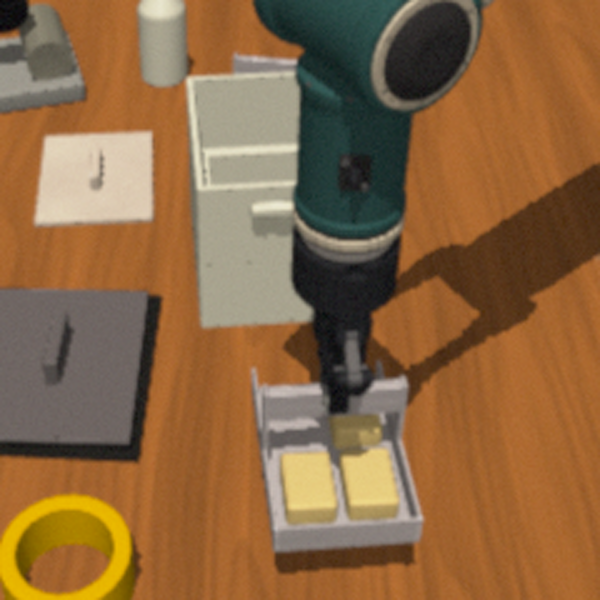

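```bash
python3 -m jog '[[0,0,20,0,0],[0,0,50,0,0],[0,0,80,0,0],[0,0,105,0,0],[0,0,125,0,0],[0,0,135,0,0],[0,-4,138,0,0],[1,-12,138,0,0],[3,-25,138,0,0],[6,-40,138,0,0]]' 40
python3 -m jog '[[3,-16,0,0,0],[6,-34,0,0,0],[9,-54,0,0,0],[12,-74,0,0,0],[15,-94,0,0,0],[18,-114,0,0,0],[21,-134,0,0,0],[24,-152,0,0,0],[27,-168,0,0,0],[30,-182,0,0,0]]' 40
python3 -m jog '[[3,-13,0,0,0],[4,-25,0,0,0],[6,-36,0,0,0],[7,-45,0,0,0],[8,-52,0,0,0],[9,-57,0,0,0],[9,-60,0,0,0],[9,-61,0,0,0],[9,-61,0,0,0],[9,-61,0,0,0]]' 40
python3 - <<'E'
from h import *
st();snap('scene','s7');snap('side','d7');crop('d7',(240,130,480,370),2.5,'d7c');crop('s7',(180,80,420,320),2.5,'s7c')
E
```

```text
time: 16.95
tool_pos: [0.4223, 0.262, 0.2895]
tcp_rot: [-1.57, -0.087, 0.089]
wrist_force: [0.8, 0.5, -4.2]
width: 0.108
time: 18.2
tool_pos: [0.4527, 0.0801, 0.2903]
tcp_rot: [-1.569, -0.088, 0.087]
wrist_force: [0.7, 0.6, -4.5]
width: 0.102
time: 19.45
tool_pos: [0.4616, 0.0205, 0.2903]
tcp_rot: [-1.569, -0.088, 0.088]
wrist_force: [-0.2, -0.3, -3.8]
width: 0.107
t 19.45 pos [0.4616 0.0205 0.2903] z [-0.112  0.994  0.   ] y [ 0.  0. -1.] F [-0.2  -0.29 -3.76] T [-0.01 -0.01  0.  ] w 0.107 q [-0.01  -0.17   1.994  0.     1.317 -1.693]
```

View pics/d7c.png

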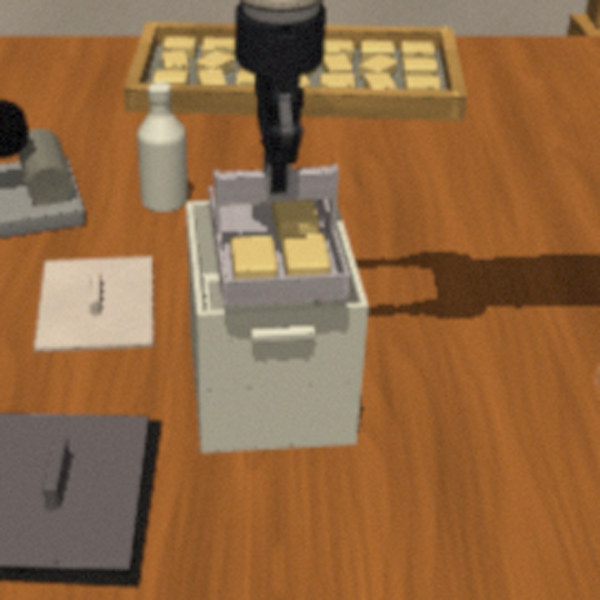

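View pics/s7c.png

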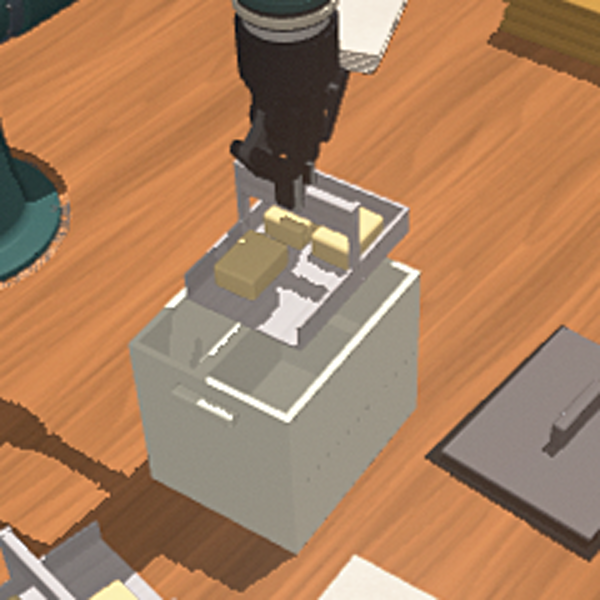

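```bash
python3 -m jog '[[0,0,-10,0,0],[0,0,-18,0,0],[0,0,-22,0,0],[0,0,-24,0,0],[0,-3,-26,0,0],[0.5,-6,-28.5,0,0],[1,-9,-31.5,0,0],[1,-12,-34.5,0,0],[1,-12,-34.5,0,0],[1,-12,-34.5,0,0]]' 20
python3 - <<'E'
from h import *
st();snap('side','d8');crop('d8',(240,130,480,370),2.5,'d8c');snap('scene','s8');crop('s8',(180,80,420,320),2.5,'s8c')
E
```

```text
time: 20.8
tool_pos: [0.4651, 0.0101, 0.2605]
tcp_rot: [-1.565, -0.093, 0.081]
wrist_force: [-2.5, 3.4, 13.3]
width: 0.106
t 20.8 pos [0.4651 0.0101 0.2605] z [-0.111  0.994  0.004] y [ 0.007  0.005 -1.   ] F [-2.54  3.41 13.29] T [1.94 0.52 0.17] w 0.106 q [-0.035 -0.15   2.032  0.005  1.252 -1.719]
```

View pics/d8c.png

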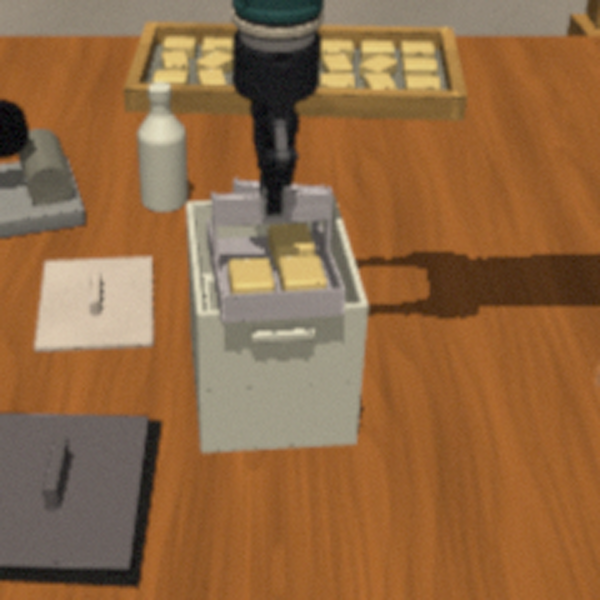

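View pics/s8c.png

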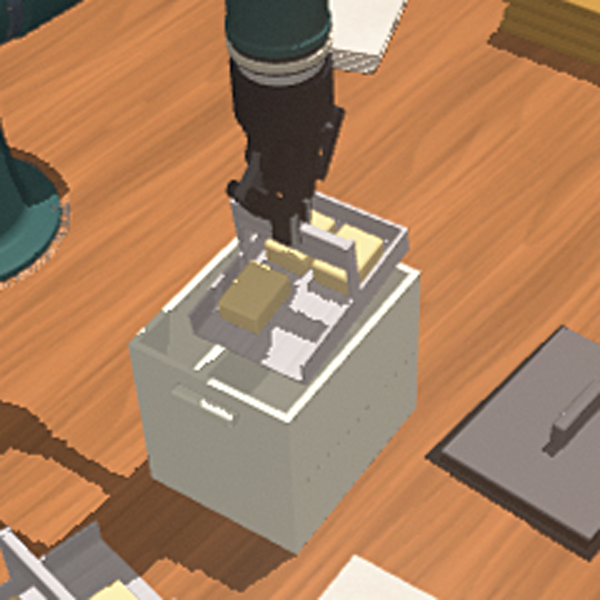

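```bash
python3 -m jog '[[0,-2,-2,0,0],[0,-4,-4.5,0,0],[0,-5,-6.5,0,0],[0,-6,-8.5,0,0],[1,-8,-10.5,0,0],[1,-9,-13.5,0,0],[1,-9,-13.5,0,0],[1,-9,-13.5,0,0],[1,-9,-13.5,0,0],[1,-9,-13.5,0,0]]' 20
python3 - <<'E'
from h import *
st();snap('side','d9');crop('d9',(240,130,480,370),2.5,'d9c');snap('scene','s9');crop('s9',(180,80,420,320),2.5,'s9c')
E
```

```text
time: 22.15
tool_pos: [0.4679, 0.0002, 0.251]
tcp_rot: [-1.567, -0.097, 0.077]
wrist_force: [-4.9, -1.1, 29.2]
width: 0.113
t 22.15 pos [4.679e-01 2.000e-04 2.510e-01] z [-0.111  0.994  0.001] y [ 0.013  0.003 -1.   ] F [-4.91 -1.08 29.23] T [2.26 1.31 0.35] w 0.113 q [-0.055 -0.141  2.042  0.004  1.228 -1.739]
```

View pics/d9c.png

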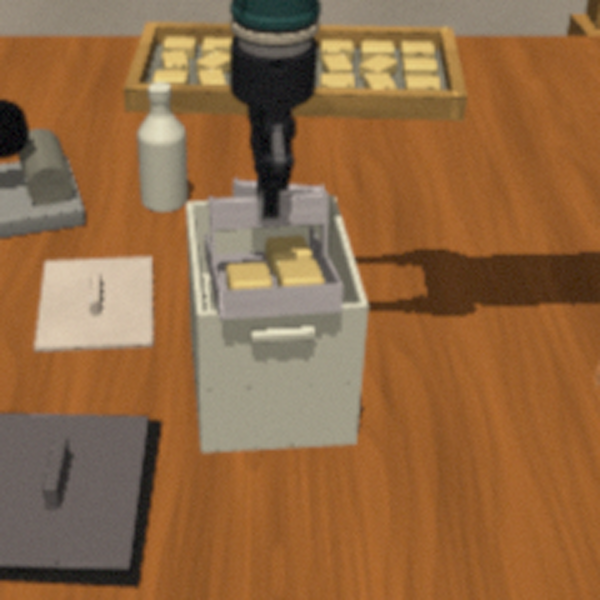

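View pics/s9c.png

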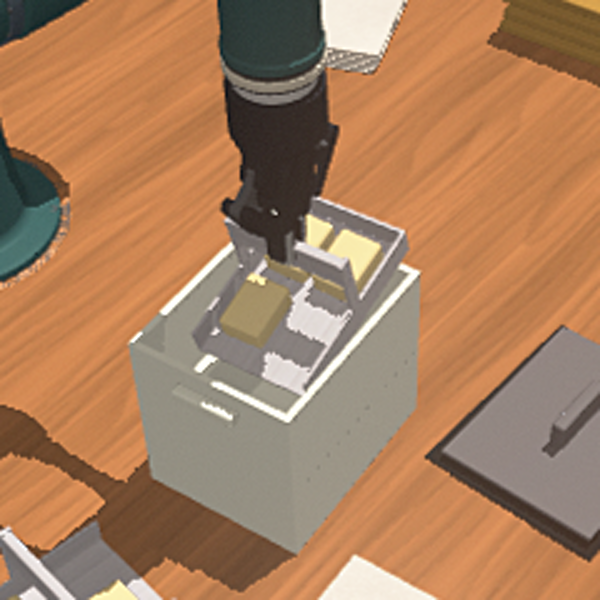

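```bash
python3 -m jog '[[0,0,0,0,11.5],[0,0,0,0,12],[0,0,0,0,12.5],[0,0,0,0,13],[0,0,0,0,13.5],[0,0,0,0,14],[0,0,0,0,14],[0,0,0,0,14],[0,0,0,0,14],[0,0,0,0,14]]' 20
python3 - <<'E'
from h import *
st();snap('side','d10');crop('d10',(240,130,480,370),2.5,'d10c');snap('scene','s10');crop('s10',(180,80,420,320),2.5,'s10c')
E
```

```text
time: 23.5
tool_pos: [0.4676, -0.0027, 0.2468]
tcp_rot: [-1.574, -0.096, 0.08]
wrist_force: [2.2, -8.4, 9.0]
width: 0.167
t 23.5 pos [ 0.4676 -0.0027  0.2468] z [-0.112  0.994 -0.005] y [ 0.011 -0.004 -1.   ] F [ 2.15 -8.36  8.95] T [-0.74 -0.33  0.04] w 0.167 q [-0.057 -0.137  2.047 -0.004  1.221 -1.738]
```

View pics/d10c.png

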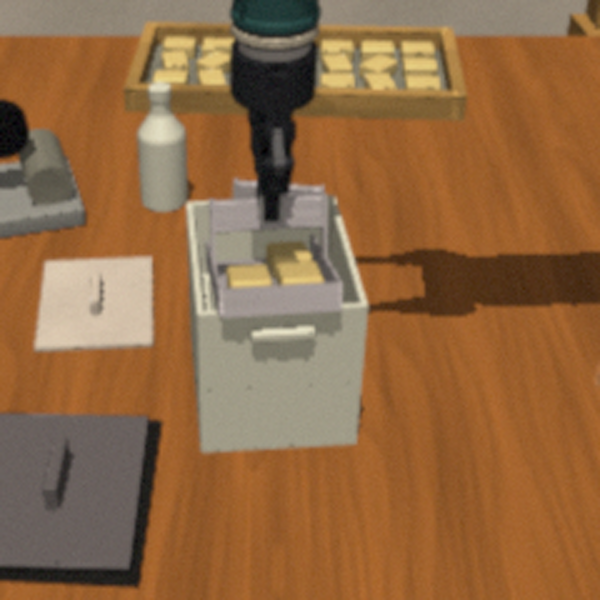

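View pics/s10c.png

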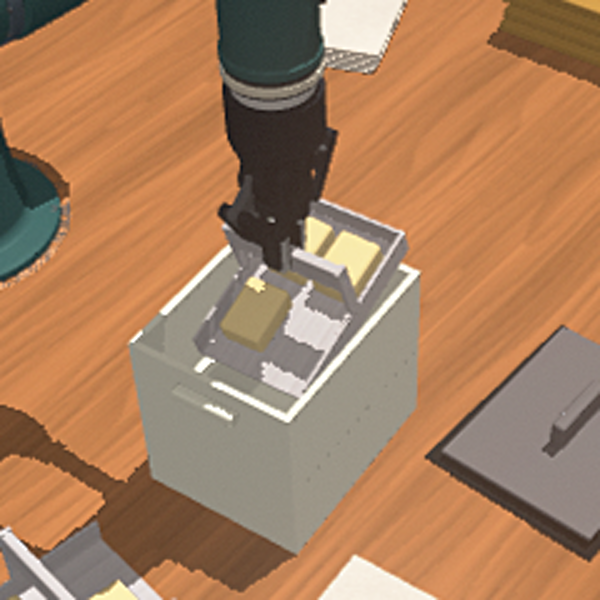

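```bash
python3 -m jog '[[0,-1,-2,0,14.5],[0,-2,-4,0,15],[0,-3,-6,0,15.5],[0,-4,-8,0,16],[0,-4,-10,0,16],[0,-4,-10,0,16],[0,-4,-10,0,16],[0,-4,-10,0,16],[0,-4,-10,0,16],[0,-4,-10,0,16]]' 20
python3 - <<'E'
from h import *
st();snap('side','d11');crop('d11',(240,130,480,370),2.5,'d11c');snap('scene','s11');crop('s11',(180,80,420,320),2.5,'s11c')
E
```

```text
time: 24.85
tool_pos: [0.4677, -0.0074, 0.2371]
tcp_rot: [-1.575, -0.096, 0.08]
wrist_force: [1.7, -11.1, 10.4]
width: 0.188
t 24.85 pos [ 0.4677 -0.0074  0.2371] z [-0.112  0.994 -0.007] y [ 0.011 -0.006 -1.   ] F [  1.74 -11.15  10.43] T [-1.01 -0.16  0.01] w 0.188 q [-0.066 -0.13   2.059 -0.005  1.202 -1.747]
```

View pics/s11c.png

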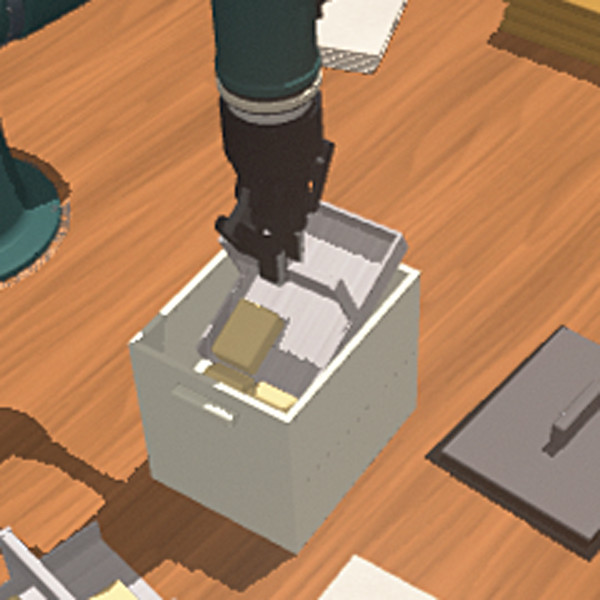

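```bash
python3 -m jog '[[0,0,0,0,16],[0,-1,-2,0,17],[0,-2,-4,0,17],[0,-2,-6,0,17],[0,-2,-6,0,17],[0,-2,-6,0,17],[0,-2,-6,0,17],[0,-2,-6,0,17],[0,-2,-6,0,17],[0,-2,-6,0,17]]' 20
python3 - <<'E'
from h import *
st();snap('side','d12');crop('d12',(240,130,480,370),2.5,'d12c');snap('scene','s12');crop('s12',(180,80,420,320),2.5,'s12c')
E
```

```text
time: 26.2
tool_pos: [0.4678, -0.0096, 0.2313]
tcp_rot: [-1.576, -0.096, 0.08]
wrist_force: [1.1, -11.8, 12.3]
width: 0.195
t 26.2 pos [ 0.4678 -0.0096  0.2313] z [-0.112  0.994 -0.007] y [ 0.011 -0.006 -1.   ] F [  1.06 -11.81  12.31] T [-1.09 -0.01 -0.03] w 0.195 q [-0.07  -0.125  2.065 -0.006  1.19  -1.751]
```

View pics/s12c.png

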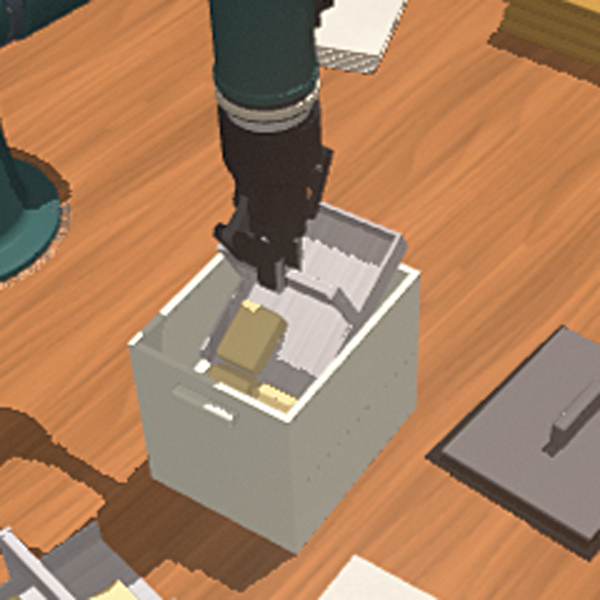

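View pics/d12c.png

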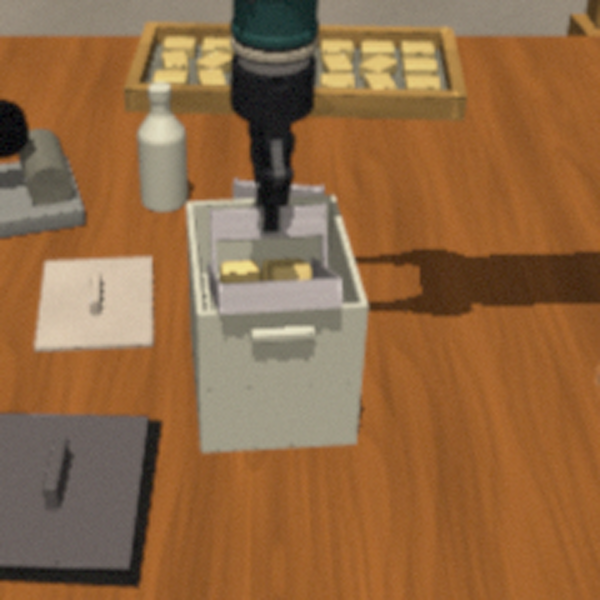

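Run:
```python
from h import *
snap('wrist','w12');crop('s12',(230,180,330,260),8,'s12d')
```

```text
(no output)
```

View pics/w12.png

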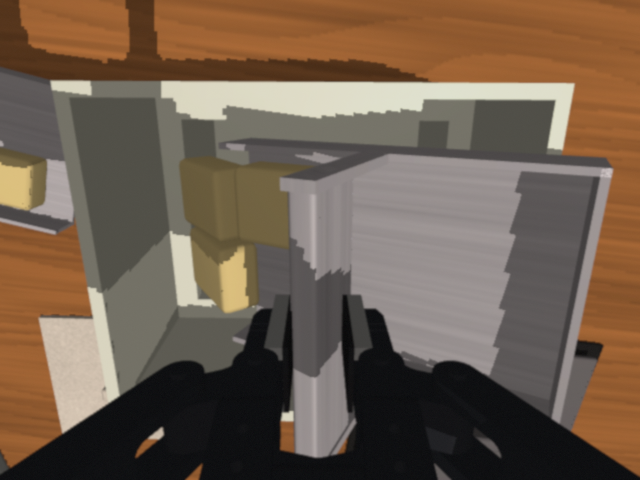

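View pics/s12d.png

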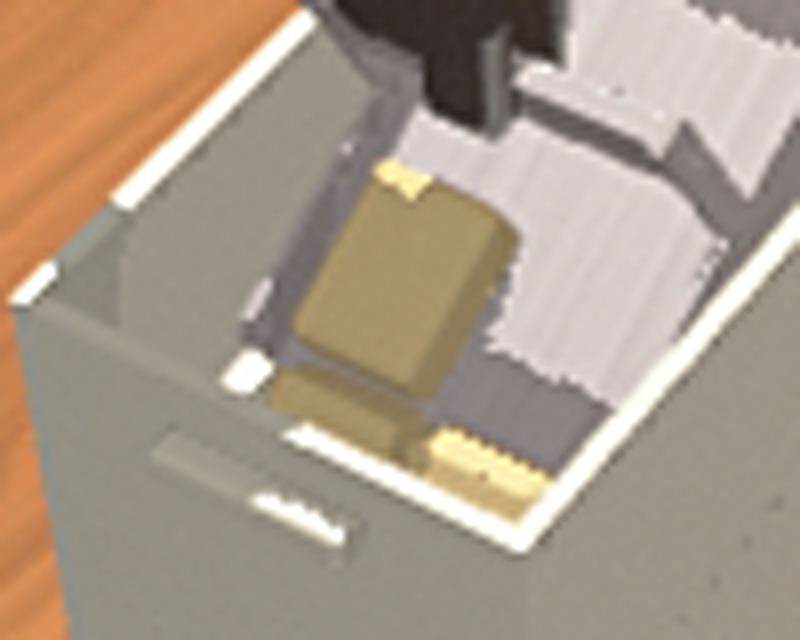

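```bash
python3 -m jog '[[0,3,1,0,17],[-1,7,3,0,17],[-1,11,5,0,17],[-2,15,7,0,17],[-2,19,8.5,0,17],[-2,22,10,0,17],[-3,25,11.5,0,17],[-3,28,13,0,17],[-3,28,13,0,17],[-3,28,13,0,17]]' 20
python3 - <<'E'
from h import *
st();snap('scene','s13');crop('s13',(180,80,420,320),2.5,'s13c');snap('wrist','w13')
E
```

```text
time: 27.6
tool_pos: [0.4665, 0.0159, 0.2467]
tcp_rot: [-1.582, -0.101, 0.077]
wrist_force: [2.6, -19.9, 18.6]
width: 0.202
t 27.6 pos [0.4665 0.0159 0.2467] z [-0.112  0.994 -0.013] y [ 0.016 -0.012 -1.   ] F [  2.57 -19.93  18.6 ] T [-2.94 -0.23  0.02] w 0.202 q [-0.011 -0.142  2.051 -0.012  1.216 -1.691]
```

View pics/s13c.png

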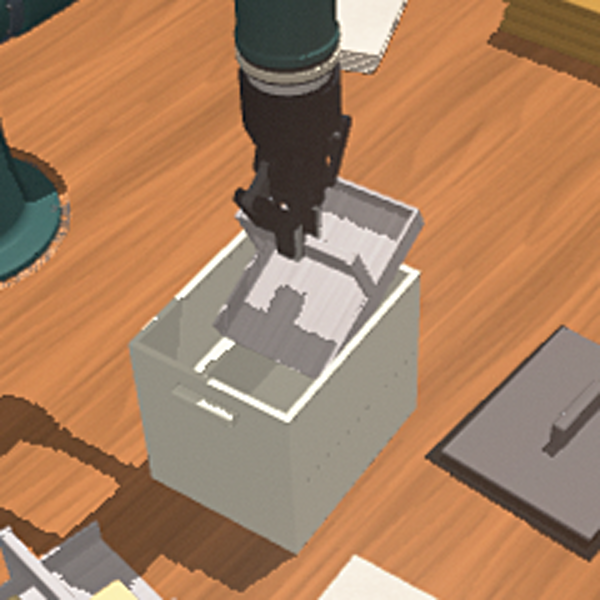

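View pics/w13.png

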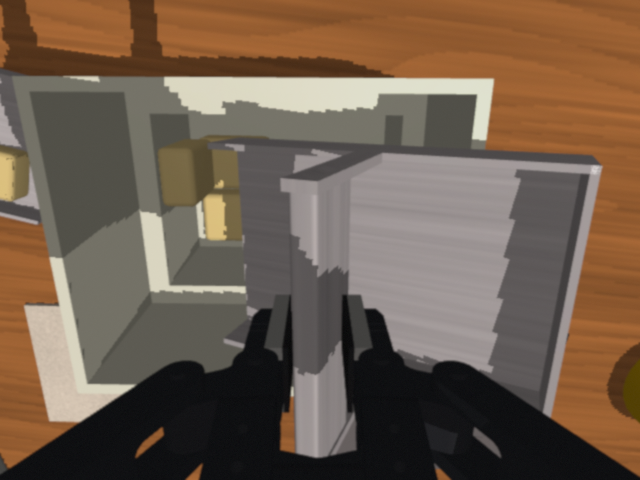

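```bash
python3 -m jog '[[0,0,5,0,0],[0,0,10,0,0],[0,0,20,0,0],[0,0,30,0,0],[0,0,45,0,0],[0,0,60,0,0],[0,0,75,0,0],[0,0,75,0,0],[0,0,75,0,0],[0,0,75,0,0]]' 40
python3 - <<'E'
from h import *
st();snap('scene','s14');crop('s14',(180,80,420,320),2.5,'s14c');snap('wrist','w14')
E
```

```text
time: 28.95
tool_pos: [0.4601, 0.0213, 0.3134]
tcp_rot: [-1.569, -0.087, 0.089]
wrist_force: [0.1, 0.7, -3.4]
width: 0.102
t 28.95 pos [0.4601 0.0213 0.3134] z [-0.112  0.994  0.   ] y [-0.002 -0.    -1.   ] F [ 0.13  0.66 -3.43] T [-0.05  0.04 -0.03] w 0.102 q [-0.008 -0.183  1.963 -0.     1.363 -1.691]
```

View pics/s14c.png

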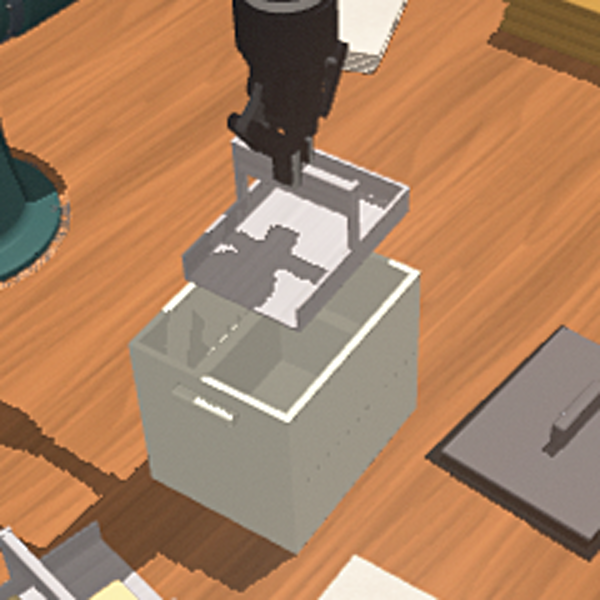

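View pics/w14.png

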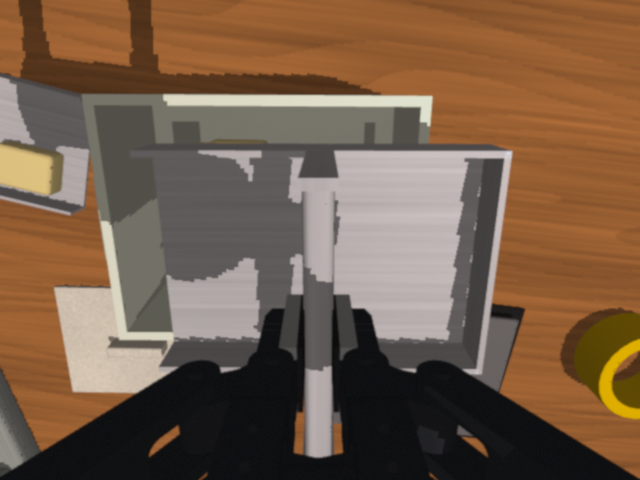

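```bash
python3 -m jog '[[-5,30,0,0,0],[-13,80,0,0,0],[-21,140,0,0,0],[-30,195,0,0,0],[-38,245,-10,0,0],[-43,275,-50,0,0],[-43,285,-100,0,0],[-43,285,-150,0,0],[-43,285,-190,0,0],[-43,285,-200,0,0]]' 40
python3 - <<'E'
from h import *
st();snap('side','d15');crop('d15',(240,200,480,440),2.5,'d15c')
E
```

```text
time: 30.3
tool_pos: [0.415, 0.3048, 0.1107]
tcp_rot: [-1.573, -0.083, 0.093]
wrist_force: [-0.0, -0.3, -2.2]
width: 0.106
t 30.3 pos [0.415  0.3048 0.1107] z [-0.112  0.994 -0.003] y [-0.006 -0.004 -1.   ] F [-0.05 -0.33 -2.2 ] T [-0.03  0.02 -0.02] w 0.106 q [ 0.585  0.107  2.078 -0.     0.964 -1.098]
```

View pics/d15c.png

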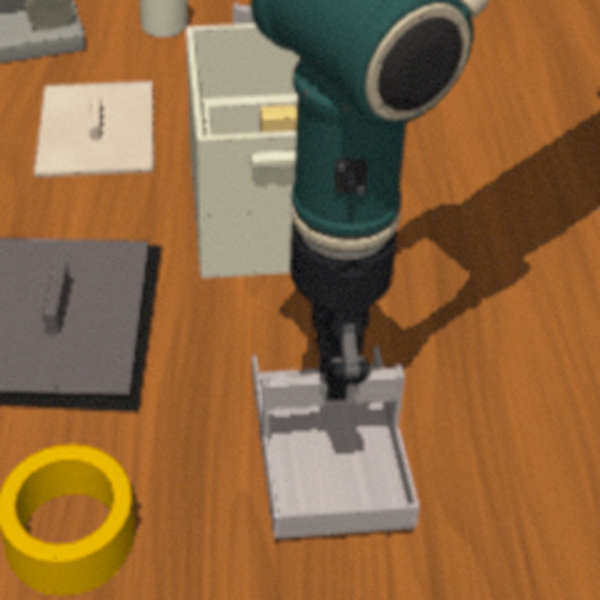

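```bash
python3 -m jog '[[0,0,-8,0,0],[0,0,-13,0,0],[0,0,-17,0,0],[0,0,-20,0,0],[0,0,-20,0,0],[0,0,-20,0,0],[0,0,-20,0,0],[0,0,-20,0,0],[0,0,-20,0,0],[0,0,-20,0,0]]' 40
python3 -m jog '[[0,0,0,0,15],[0,0,0,0,30],[0,0,0,0,50],[0,0,0,0,50],[0,0,0,0,50],[0,0,20,0,50],[0,0,60,0,50],[0,0,110,0,50],[0,0,160,0,50],[0,0,180,0,50]]' 40
python3 - <<'E'
from h import *
st();snap('scene','s16');snap('side','d16');crop('s16',(220,120,400,260),4,'s16c')
E
```

```text
time: 31.6
tool_pos: [0.4182, 0.3068, 0.0969]
tcp_rot: [-1.568, -0.089, 0.087]
wrist_force: [-4.7, -2.5, 11.2]
width: 0.108
time: 32.85
tool_pos: [0.419, 0.3073, 0.2783]
tcp_rot: [-1.566, -0.092, 0.084]
wrist_force: [0.4, 0.1, -0.5]
width: 0.587
t 32.85 pos [0.419  0.3073 0.2783] z [-0.112  0.994  0.003] y [ 0.005  0.003 -1.   ] F [ 0.37  0.09 -0.52] T [-0.   -0.01 -0.03] w 0.587 q [ 0.585 -0.05   1.909 -0.     1.277 -1.098]
```

View pics/s16c.png

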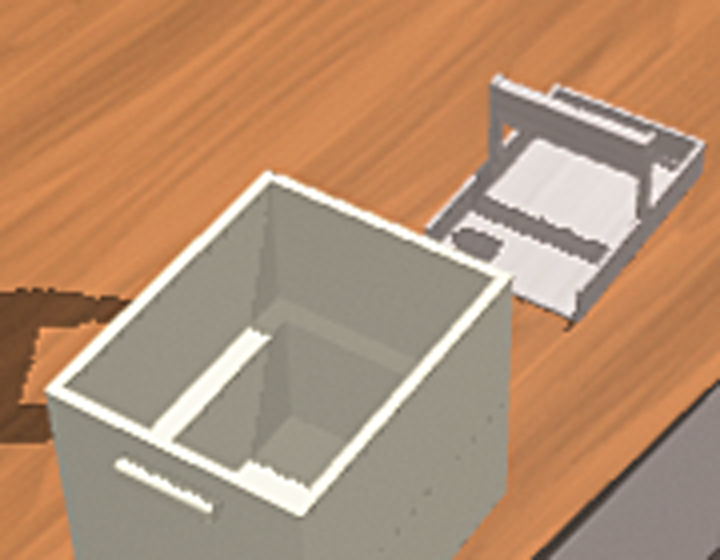

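View pics/d16.png

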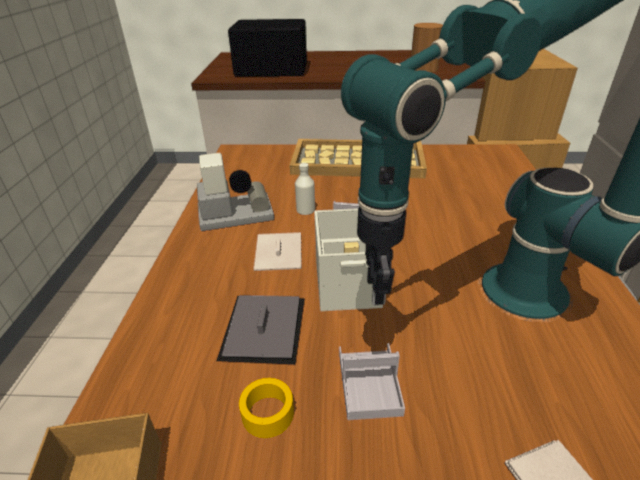

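```bash
python3 -m jog '[[5,-30,40,-10,50],[10,-70,60,-20,50],[15,-110,60,-30,50],[20,-150,60,-40,50],[25,-190,60,-50,50],[30,-230,60,-60,50],[35,-270,60,-70,50],[40,-310,60,-80,50],[45,-350,60,-91,50],[45,-385,60,-91,50]]' 40
python3 -m jog '[[0,0,0,0,50],[0,0,0,0,50],[0,0,0,0,50],[0,0,0,0,50],[0,0,0,0,50],[0,0,0,0,50],[0,0,0,0,50],[0,0,0,0,50],[0,0,0,0,50],[0,0,0,0,50]]' 50
python3 - <<'E'
from h import *
st();snap('wrist','w17')
E
```

```text
time: 34.2
tool_pos: [0.4619, -0.08, 0.3321]
tcp_rot: [-1.253, 1.143, -1.139]
wrist_force: [-0.2, -0.4, -0.0]
width: 0.587
time: 35.45
tool_pos: [0.4625, -0.0787, 0.3343]
tcp_rot: [-1.252, 1.139, -1.139]
wrist_force: [-0.3, -0.1, -0.6]
width: 0.586
t 35.45 pos [ 0.4625 -0.0787  0.3343] z [ 0.996  0.094 -0.   ] y [-0.  0. -1.] F [-0.34 -0.05 -0.58] T [0.07 0.04 0.03] w 0.586 q [-0.222 -0.175  1.919 -0.     1.397 -0.316]
```

View pics/w17.png

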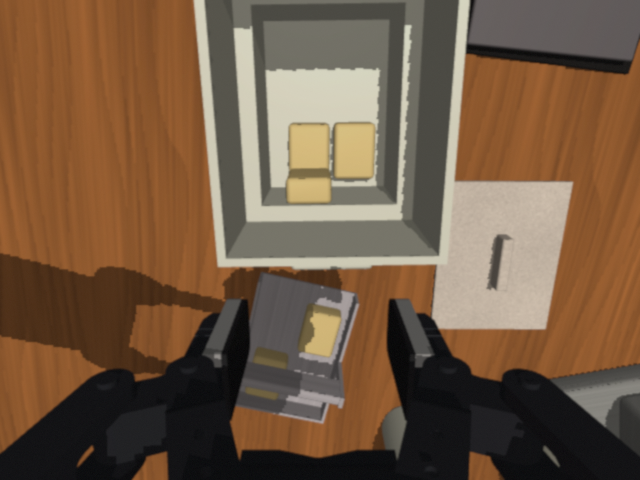

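Run:
```python
from h import *
a=px2w('w17',219,267,.175);b=px2w('w17',449,264,.175);print(a,b,np.linalg.norm(a-b),np.degrees(np.arctan2(*(b-a)[[1,0]])),(a+b)/2+.099*np.array([-.105,.9945,0]))
p=[px2w('w17',u,v,.005) for u,v in [(454,181),(572,183),(546,329),(434,329)]];print(p,np.mean(p,0))
print(px2w('w17',504,264,.025))
for u,v in [(322,302.3),(375.7,331.3),(329.7,395.5),(274,362.7)]: print(px2w('scene0',u,v-2.7,.005))
```

```text
[ 0.3973 -0.1203  0.175 ] [ 0.5551 -0.1032  0.175 ] 0.1587238167383837 6.184724556248892 [ 0.465805  -0.0132945  0.175    ]
[array([ 0.6044, -0.0739,  0.005 ]), array([ 0.7277, -0.0644,  0.005 ]), array([ 0.7448, -0.2366,  0.005 ]), array([ 0.6144, -0.2489,  0.005 ])] [ 0.672825 -0.15595   0.005   ]
[ 0.6675 -0.1536  0.025 ]
[ 0.5937 -0.0745  0.005 ]
[ 0.7256 -0.0624  0.005 ]
[ 0.7408 -0.2338  0.005 ]
[ 0.611  -0.2476  0.005 ]
```

```bash
python3 -m jog '[[40,-15,0,0,50],[90,-35,-10,0,50],[140,-55,-30,0,50],[180,-70,-60,0,50],[205,-76,-100,0,50],[205,-76,-130,0,50],[205,-76,-150,0,50],[205,-76,-150,0,50],[205,-76,-150,0,50],[205,-76,-150,0,50]]' 50
python3 - <<'E'
from h import *
st();snap('wrist','w18');print(w2px('w18',(.668,-.154,.025)))
E
```

```text
time: 36.75
tool_pos: [0.6686, -0.1549, 0.1868]
tcp_rot: [-1.251, 1.136, -1.142]
wrist_force: [0.2, 0.6, 0.8]
width: 0.584
t 36.75 pos [ 0.6686 -0.1549  0.1868] z [0.996 0.095 0.004] y [ 0.004 -0.001 -1.   ] F [0.16 0.57 0.8 ] T [ 0.    0.01 -0.01] w 0.584 q [-0.264  0.33   1.651  0.     1.157 -0.359]
[317.0424686  215.11637342]
```

View pics/w18.png

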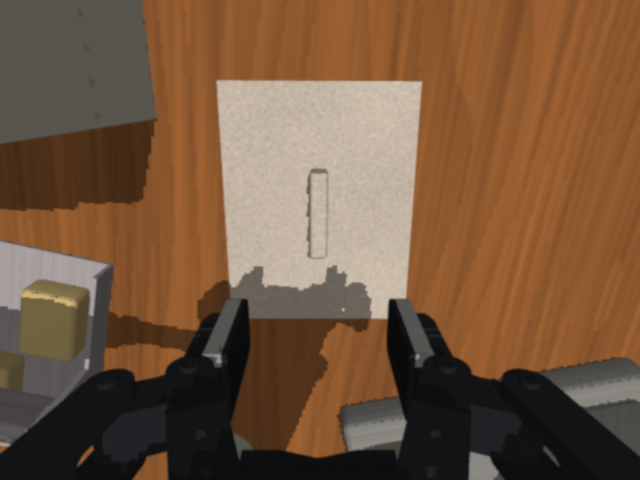

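```bash
python3 -m jog '[[1,1,-50,0,50],[1,1,-100,0,50],[1,1,-130,0,50],[1,1,-145,0,50],[1,1,-148,0,50],[1,1,-148,0,50],[1,1,-148,0,0],[1,1,-148,0,0],[1,1,-148,0,0],[1,1,-148,0,0]]' 60
python3 -m jog '[[0,0,0,0,0],[0,0,0,0,0],[0,0,5,0,0],[0,0,20,0,0],[0,0,50,0,0],[0,0,100,0,0],[0,0,150,0,0],[0,0,200,0,0],[0,0,225,0,0],[0,0,225,0,0]]' 60
python3 - <<'E'
from h import *
st();snap('scene','s19');snap('side','d19')
E
```

```text
time: 38.05
tool_pos: [0.6696, -0.1539, 0.0377]
tcp_rot: [-1.251, 1.137, -1.141]
wrist_force: [-0.2, 0.6, 5.7]
width: 0.119
time: 39.3
tool_pos: [0.6701, -0.1541, 0.2655]
tcp_rot: [-1.249, 1.134, -1.144]
wrist_force: [0.3, -0.0, -2.4]
width: 0.123
t 39.3 pos [ 0.6701 -0.1541  0.2655] z [0.996 0.095 0.006] y [ 0.007 -0.002 -1.   ] F [ 0.26 -0.02 -2.38] T [ 0.02 -0.01  0.01] w 0.123 q [-0.262  0.278  1.569 -0.     1.288 -0.357]
```

View pics/s19.png

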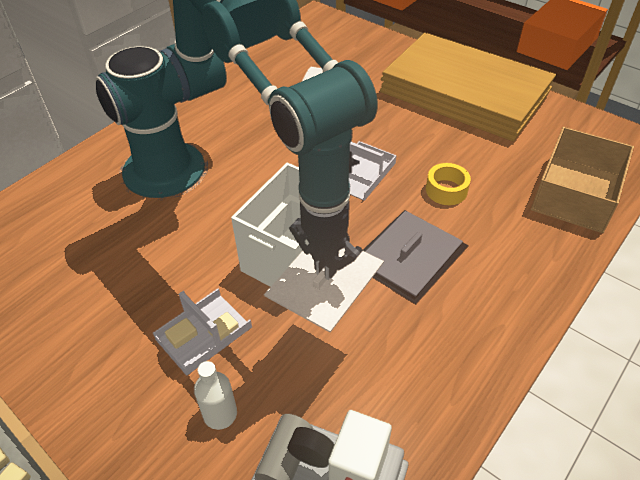

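View pics/d19.png

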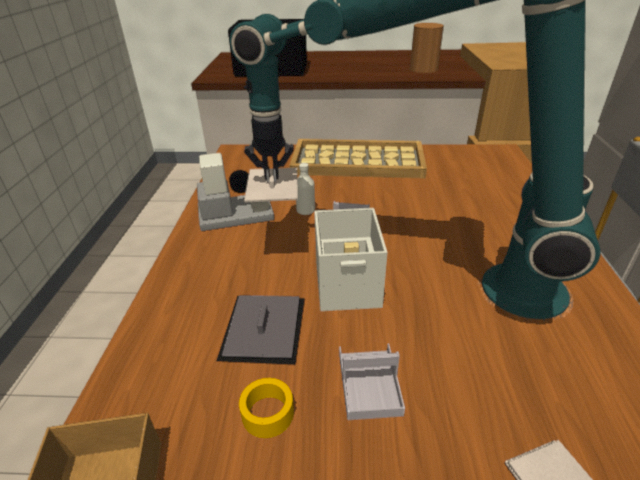

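```bash
python3 -m jog '[[-20,14,0,0,0],[-55,38,0,0,0],[-95,66,0,0.7,0],[-135,94,0,0.7,0],[-170,118,0,0.7,0],[-192,133,0,0.7,0],[-203,141,0,0.7,0],[-203,141,-10,0.7,0],[-203,141,-20,0.7,0],[-203,141,-20,0.7,0]]' 60
python3 - <<'E'
from h import *
st();snap('wrist','w20');snap('scene','s20');crop('s20',(200,120,380,260),4,'s20c');snap('side','d20');crop('d20',(280,160,430,320),4,'d20c')
E
```

```text
time: 40.65
tool_pos: [0.4652, -0.013, 0.2394]
tcp_rot: [-1.26, 1.133, -1.129]
wrist_force: [-0.6, -0.2, -1.2]
width: 0.118
t 40.65 pos [ 0.4652 -0.013   0.2394] z [ 0.994  0.106 -0.003] y [-0.003  0.    -1.   ] F [-0.56 -0.18 -1.2 ] T [0.01 0.03 0.04] w 0.118 q [-0.081 -0.127  2.052 -0.     1.22  -0.188]
```

View pics/w20.png

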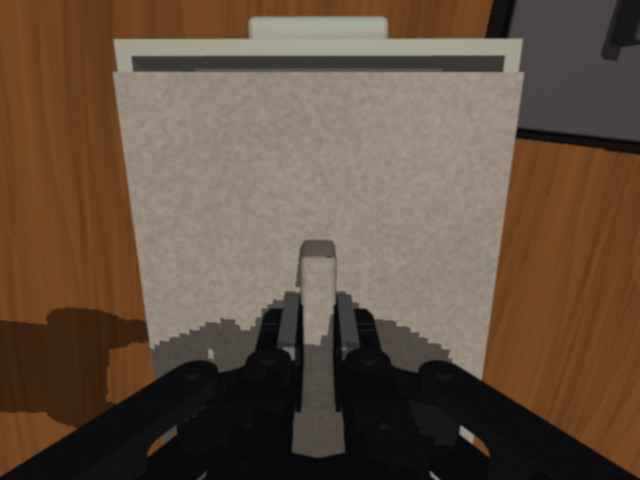

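View pics/s20c.png

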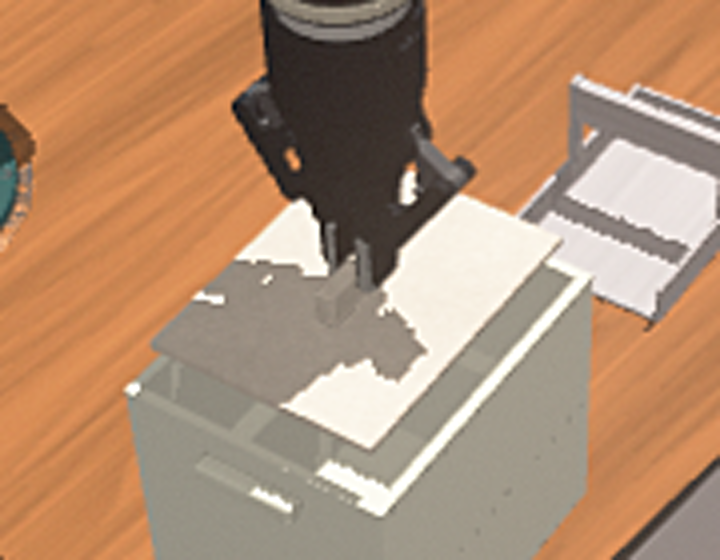

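View pics/d20c.png

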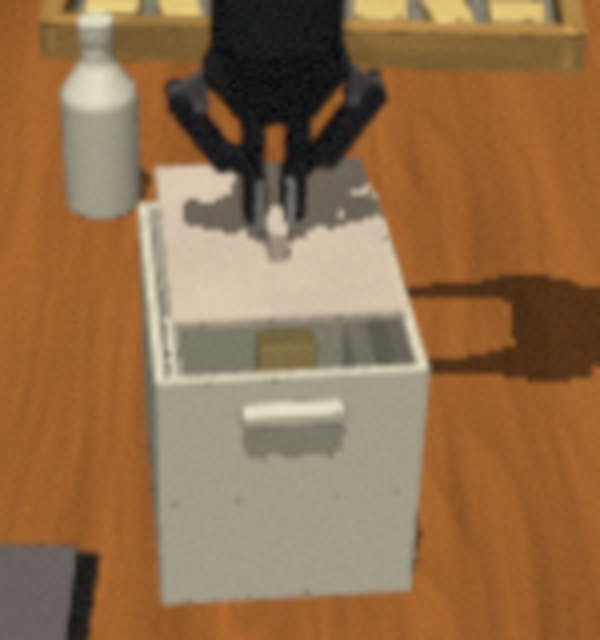

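Run:
```python
from h import *
yt=np.array([-.106,.9944,0])
for u,v,z in [(319,72,.2034),(319,57,.175),(319,40,.175),(115,40,.175),(522,40,.175),(115,72,.2034),(523,72,.2034)]:
    p=px2w('w20',u,v,z); print(p,(p-np.array([.4655,-.013,0]))@yt)
```

```text
[0.4559 0.0722 0.2034] 0.08574048
[0.4552 0.0789 0.175 ] 0.09247715999999999
[0.4545 0.085  0.175 ] 0.0986172
[0.3759 0.0767 0.175 ] 0.09869528
[0.5325 0.0932 0.175 ] 0.09850328
[0.3881 0.065  0.2034] 0.0857676
[0.5235 0.0794 0.2034] 0.08573455999999999
```

```bash
python3 -m jog '[[0,1,-20,0,0],[0,1,-40,0,0],[0,1,-58,0,0],[0,1,-74,0,0],[0,1,-88,0,0],[0,1,-100,0,0],[0,1,-108,0,0],[0,1,-113,0,0],[0,1,-113,0,0],[0,1,-113,0,0]]' 60
python3 -m jog '[[0,0,-2,0,0],[0,0,-4,0,0],[0,0,-6,0,0],[0,0,-7,0,0],[0,0,-7,0,0],[0,0,-7,0,0],[0,0,-7,0,0],[0,0,-7,0,0],[0,0,-7,0,0],[0,0,-7,0,0]]' 60
python3 - <<'E'
from h import *
st();snap('wrist','w21')
E
```

```text
time: 42.05
tool_pos: [0.466, -0.0117, 0.1287]
tcp_rot: [-1.257, 1.129, -1.131]
wrist_force: [-0.1, 0.3, -0.8]
width: 0.119
time: 43.3
tool_pos: [0.466, -0.0117, 0.1227]
tcp_rot: [-1.257, 1.129, -1.131]
wrist_force: [-3.5, 0.9, 8.4]
width: 0.116
t 43.3 pos [ 0.466  -0.0117  0.1227] z [0.994 0.107 0.001] y [ 0.001 -0.    -1.   ] F [-3.48  0.87  8.4 ] T [ 0.05  0.67 -0.06] w 0.116 q [-0.078 -0.006  2.171 -0.     0.975 -0.185]
```

View pics/w21.png

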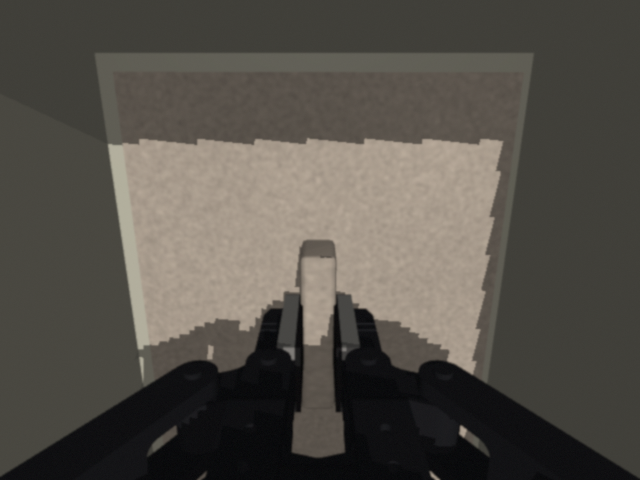

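```bash
python3 -m jog '[[0,0,0,0,12],[0,0,0,0,20],[0,0,0,0,30],[0,0,0,0,35],[0,0,0,0,35],[0,0,0,0,35],[0,0,10,0,35],[0,0,40,0,35],[0,0,80,0,35],[0,0,120,0,35]]' 60
python3 -m jog '[[0,-30,30,0,35],[0,-60,60,0,35],[0,-80,80,0,35],[0,-80,100,0,50],[0,-80,100,0,50],[0,-80,100,0,50],[0,-80,100,0,50],[0,-80,100,0,50],[0,-80,100,0,50],[0,-80,100,0,50]]' 60
python3 - <<'E'
from h import *
st();snap('wrist','w22');snap('scene','s22')
E
```

```text
time: 44.6
tool_pos: [0.4654, -0.0116, 0.2431]
tcp_rot: [-1.258, 1.13, -1.13]
wrist_force: [0.1, 0.1, 0.2]
width: 0.41
time: 45.85
tool_pos: [0.4655, -0.0916, 0.3411]
tcp_rot: [-1.258, 1.13, -1.13]
wrist_force: [0.5, -0.1, -0.1]
width: 0.59
t 45.85 pos [ 0.4655 -0.0916  0.3411] z [ 0.994  0.107 -0.   ] y [-0.  0. -1.] F [ 0.54 -0.09 -0.11] T [ 0.    0.04 -0.01] w 0.59 q [-0.247 -0.166  1.899  0.     1.409 -0.354]
```

View pics/w22.png

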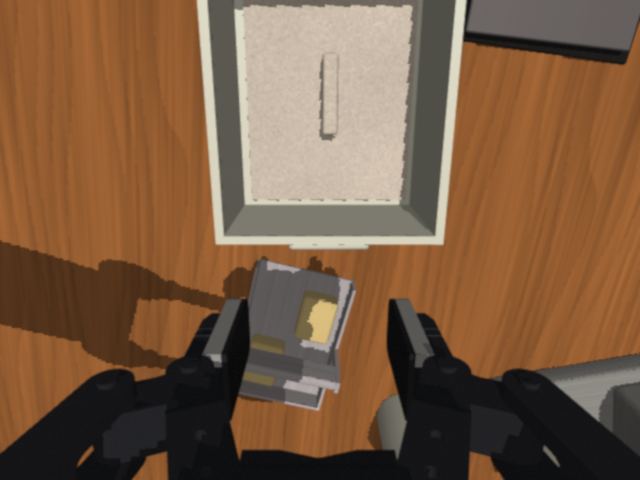

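```bash
python3 -m jog '[[0,-25,-10,10,50],[-2,-50,-20,20,50],[-4,-75,-30,30,50],[-6,-100,-40,40,50],[-8,-125,-50,50,50],[-10,-150,-60,60,50],[-10,-175,-70,70,50],[-10,-191,-80,75,50],[-10,-191,-80,75,50],[-10,-191,-80,75,50]]' 60
python3 - <<'E'
from h import *
st();snap('wrist','w23')
p=px2w('w22',330,94,.110);print(p)
E
```

```text
time: 47.2
tool_pos: [0.4557, -0.2823, 0.2616]
tcp_rot: [-1.567, 0.123, -0.123]
wrist_force: [0.7, 0.1, -0.5]
width: 0.588
t 47.2 pos [ 0.4557 -0.2823  0.2616] z [0.156 0.988 0.   ] y [ 0.  0. -1.] F [ 0.67  0.1  -0.49] T [-0.02 -0.01 -0.  ] w 0.588 q [-0.601 -0.003  1.894  0.     1.251 -2.016]
[ 0.4658 -0.0128  0.11  ]
```

View pics/w23.png

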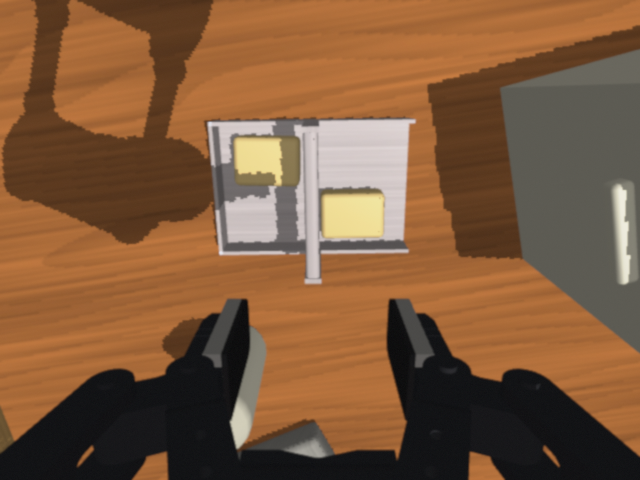

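Run:
```python
from h import *
a=px2w('w23',310.5,124,.088);b=px2w('w23',313,281,.088);print(a,b,(a+b)/2,np.linalg.norm(a-b),np.degrees(np.arctan2(*(b-a)[[1,0]])))
p=[px2w('w23',u,v,.029) for u,v in [(208,122),(415,121),(408,250),(219,253)]];print(p,np.mean(p,0))
```

```text
[ 0.3957 -0.2775  0.088 ] [ 0.5065 -0.2938  0.088 ] [ 0.4511  -0.28565  0.088  ] 0.11199254439470509 -8.368863533519502
[array([ 0.3852, -0.3584,  0.029 ]), array([ 0.4099, -0.1977,  0.029 ]), array([ 0.5166, -0.2132,  0.029 ]), array([ 0.4939, -0.3747,  0.029 ])] [ 0.4514 -0.286   0.029 ]
```

```bash
python3 -m jog '[[-4,-3,-40,0.5,50],[-4,-3,-90,0.5,50],[-4,-3,-130,0.5,50],[-4,-3,-155,0.5,50],[-4,-3,-169,0.5,50],[-4,-3,-169,0.5,50],[-4,-3,-169,0.5,0],[-4,-3,-169,0.5,0],[-4,-3,-169,0.5,0],[-4,-3,-169,0.5,0]]' 40
python3 -m jog '[[0,0,0,0,0],[0,0,0,0,0],[0,0,5,0,0],[0,0,15,0,0],[0,0,40,0,0],[0,0,80,0,0],[0,0,125,0,0],[0,0,165,0,0],[0,0,190,0,0],[0,0,200,0,0]]' 40
python3 - <<'E'
from h import *
st();snap('scene','s24')
E
```

```text
time: 48.5
tool_pos: [0.4526, -0.2864, 0.0938]
tcp_rot: [-1.569, 0.113, -0.117]
wrist_force: [-0.5, 0.8, 5.0]
width: 0.106
time: 49.75
tool_pos: [0.452, -0.2859, 0.2943]
tcp_rot: [-1.569, 0.113, -0.117]
wrist_force: [-0.1, -0.3, -4.0]
width: 0.106
t 49.75 pos [ 0.452  -0.2859  0.2943] z [ 0.146  0.989 -0.001] y [ 0.002 -0.002 -1.   ] F [-0.14 -0.29 -3.97] T [ 0.01  0.01 -0.03] w 0.106 q [-0.611 -0.026  1.857 -0.     1.308 -2.035]
```

View pics/s24.png

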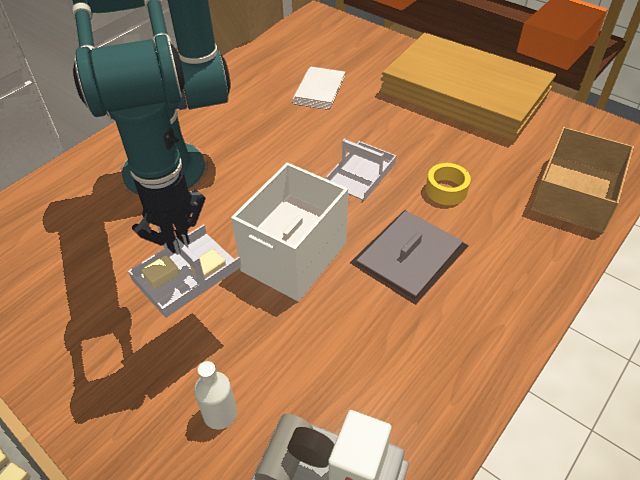

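```bash
python3 -m jog '[[0,4,0,1,0],[1,12,0,2,0],[2,24,0,4,0],[3,39,0,6,0],[5,56,0,8,0],[6,74,0,10,0],[8,92,0,12,0],[9,110,0,13,0],[11,128,0,14,0],[12,146,0,14.5,0]]' 40
python3 -m jog '[[2,16,0,0,0],[3,31,0,0,0],[4,45,0,0,0],[5,57,0,0,0],[6,67,0,0,0],[6,75,0,0,0],[7,80,0,0,0],[7,82,0,0,0],[7,82,0,0,0],[7,82,0,0,0]]' 40
python3 - <<'E'
from h import *
st();snap('scene','s25');crop('s25',(180,100,380,300),3,'s25c');snap('wrist','w25')
E
```

```text
time: 51.05
tool_pos: [0.4637, -0.1384, 0.2923]
tcp_rot: [-1.569, -0.085, 0.084]
wrist_force: [0.6, 1.0, -3.7]
width: 0.106
time: 52.3
tool_pos: [0.4705, -0.0579, 0.2922]
tcp_rot: [-1.569, -0.084, 0.084]
wrist_force: [-0.4, 0.7, -4.5]
width: 0.106
t 52.3 pos [ 0.4705 -0.0579  0.2922] z [-0.106  0.994 -0.   ] y [-0. -0. -1.] F [-0.39  0.73 -4.48] T [-0.02 -0.02  0.03] w 0.106 q [-0.175 -0.146  1.97  -0.     1.317 -1.852]
```

View pics/s25c.png

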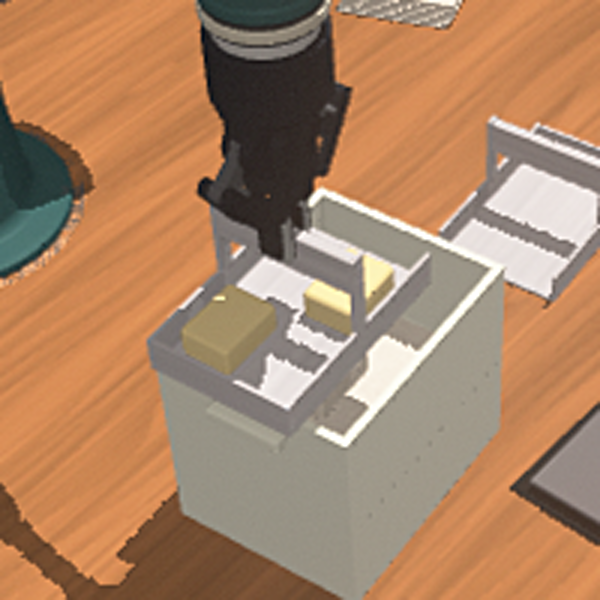

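View pics/w25.png

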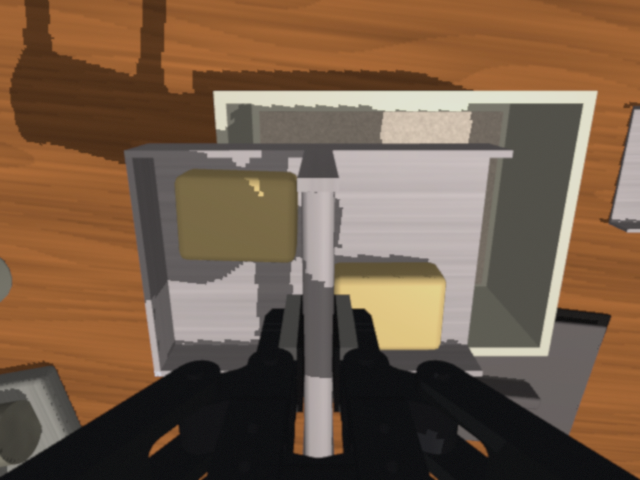

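```bash
python3 -m jog '[[0,0,-10,0,0],[0,0,-18,0,0],[0,0,-24,0,0],[0,3,-27,0,0],[-0.5,6,-29.5,0,0],[-1,9,-32,0,0],[-1,12,-34.5,0,0],[-1,12,-34.5,0,11.5],[-1,12,-34.5,0,12.5],[-1,12,-34.5,0,13]]' 20
python3 - <<'E'
from h import *
st();snap('scene','s26');crop('s26',(180,100,380,300),3,'s26c')
E
```

```text
time: 53.65
tool_pos: [0.4699, -0.0452, 0.2582]
tcp_rot: [-1.568, -0.085, 0.083]
wrist_force: [0.4, 3.8, 3.3]
width: 0.153
t 53.65 pos [ 0.4699 -0.0452  0.2582] z [-0.107  0.994  0.001] y [ 0.001  0.001 -1.   ] F [0.41 3.8  3.31] T [ 0.45 -0.16 -0.  ] w 0.153 q [-1.490e-01 -1.300e-01  2.019e+00  1.000e-03  1.251e+00 -1.827e+00]
```

View pics/s26c.png

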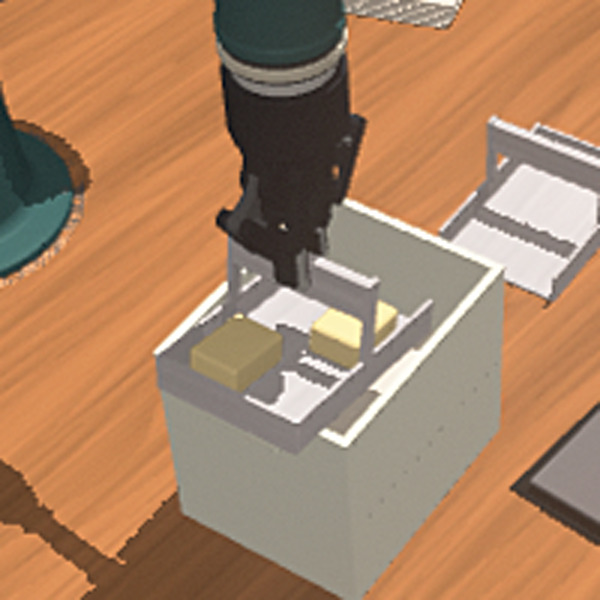

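```bash
python3 -m jog '[[0,1.5,-1.5,0,13.5],[0,3,-3,0,14],[-0.5,4.5,-4.5,0,14.5],[-0.5,6,-6,0,15],[-1,7.5,-8,0,15.5],[-1,9,-10,0,16],[-1,10,-11.5,0,16],[-1,10,-11.5,0,16],[-1,10,-11.5,0,16],[-1,10,-11.5,0,16]]' 20
python3 - <<'E'
from h import *
st();snap('scene','s27');crop('s27',(180,100,380,300),3,'s27c');snap('wrist','w27')
E
```

```text
time: 54.95
tool_pos: [0.4686, -0.0357, 0.2465]
tcp_rot: [-1.569, -0.084, 0.084]
wrist_force: [-1.8, 2.0, 4.7]
width: 0.185
t 54.95 pos [ 0.4686 -0.0357  0.2465] z [-0.107  0.994 -0.   ] y [ 0. -0. -1.] F [-1.8   1.96  4.68] T [-0.04  0.14  0.02] w 0.185 q [-0.129 -0.125  2.037 -0.     1.23  -1.807]
```

View pics/s27c.png

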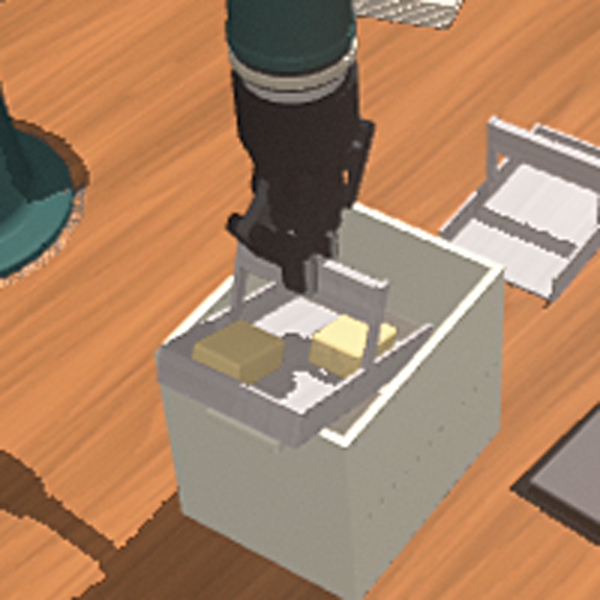

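View pics/w27.png

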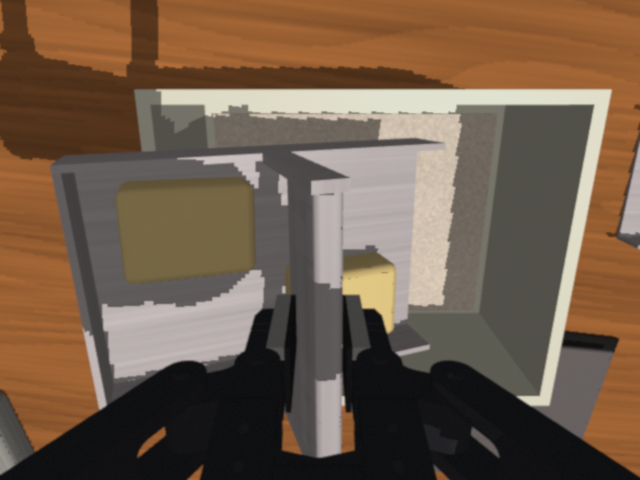

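```bash
python3 -m jog '[[0,1,-1.5,0,16.5],[0,2,-3,0,17],[-0.5,3,-4.5,0,17],[-0.5,4,-6,0,17.5],[-0.5,5,-7.5,0,17.5],[-0.5,6,-9,0,18],[-0.5,6,-9,0,18],[-0.5,6,-9,0,18],[-0.5,6,-9,0,18],[-0.5,6,-9,0,18]]' 20
python3 - <<'E'
from h import *
st();snap('scene','s28');crop('s28',(180,100,380,300),3,'s28c');snap('wrist','w28')
E
```

```text
time: 56.3
tool_pos: [0.4682, -0.0293, 0.2377]
tcp_rot: [-1.569, -0.084, 0.084]
wrist_force: [-1.6, 3.4, 7.2]
width: 0.214
t 56.3 pos [ 0.4682 -0.0293  0.2377] z [-0.107  0.994  0.   ] y [ 0.  0. -1.] F [-1.56  3.37  7.16] T [0.15 0.27 0.05] w 0.214 q [-1.160e-01 -1.200e-01  2.049e+00  1.000e-03  1.213e+00 -1.794e+00]
```

View pics/s28c.png

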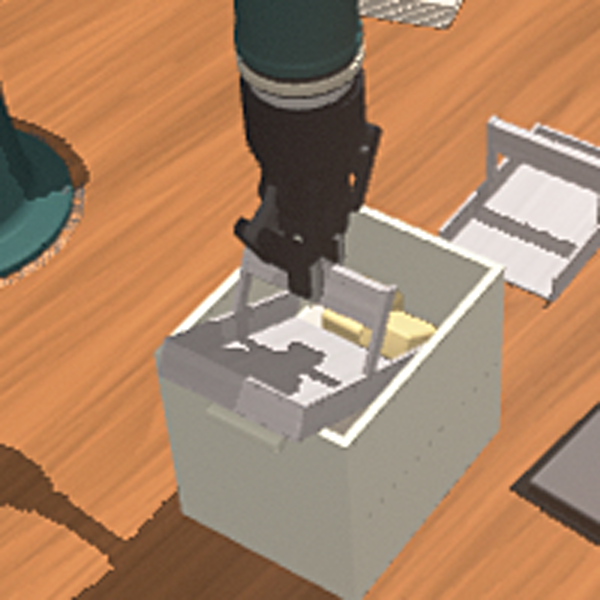

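View pics/w28.png

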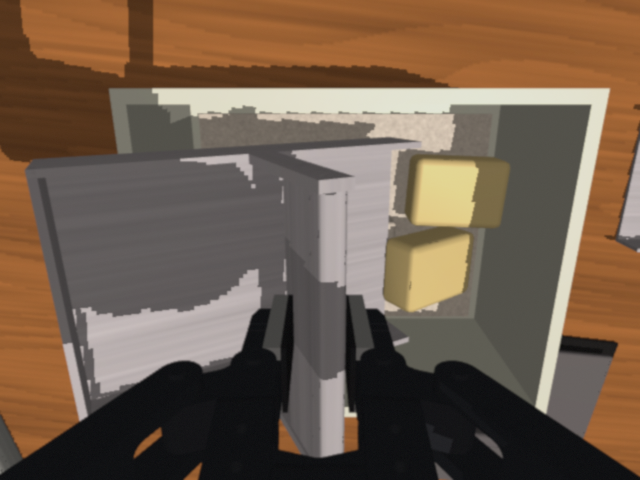

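```bash
python3 -m jog '[[0,-3,1.5,0,18],[0.5,-6,3,0,18],[1,-10,5,0,18],[1,-14,7,0,18],[2,-18,9,0,18],[2,-22,11,0,18],[2.5,-26,13,0,18],[2.5,-26,13,0,18],[2.5,-26,13,0,18],[2.5,-26,13,0,18]]' 20
python3 - <<'E'
from h import *
st();snap('wrist','w29')
E
```

```text
time: 57.65
tool_pos: [0.4702, -0.0558, 0.2497]
tcp_rot: [-1.569, -0.083, 0.085]
wrist_force: [0.2, 0.6, -0.1]
width: 0.21
t 57.65 pos [ 0.4702 -0.0558  0.2497] z [-0.107  0.994 -0.   ] y [-0.001 -0.    -1.   ] F [ 0.21  0.63 -0.14] T [0.1  0.02 0.01] w 0.21 q [-0.17  -0.119  2.026 -0.     1.236 -1.848]
```

View pics/w29.png

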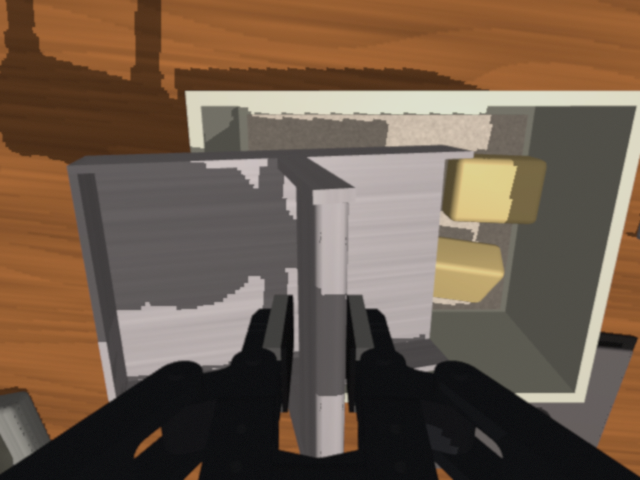

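```bash
python3 -m jog '[[0,0,2,0,12],[0,0,6,0,0],[0,0,12,0,0],[0,0,25,0,0],[0,0,40,0,0],[0,0,55,0,0],[0,0,70,0,0],[0,0,80,0,0],[0,0,80,0,0],[0,0,80,0,0]]' 40
python3 - <<'E'
from h import *
st();snap('wrist','w30');snap('scene','s30');crop('s30',(180,80,380,280),3,'s30c')
E
```

```text
time: 58.95
tool_pos: [0.4703, -0.0556, 0.3297]
tcp_rot: [-1.569, -0.083, 0.085]
wrist_force: [-0.6, -0.1, -1.6]
width: 0.11
t 58.95 pos [ 0.4703 -0.0556  0.3297] z [-0.107  0.994  0.   ] y [-0.001  0.    -1.   ] F [-0.58 -0.07 -1.57] T [ 0.04  0.05 -0.  ] w 0.11 q [-0.17  -0.163  1.917  0.     1.388 -1.848]
```

View pics/w30.png

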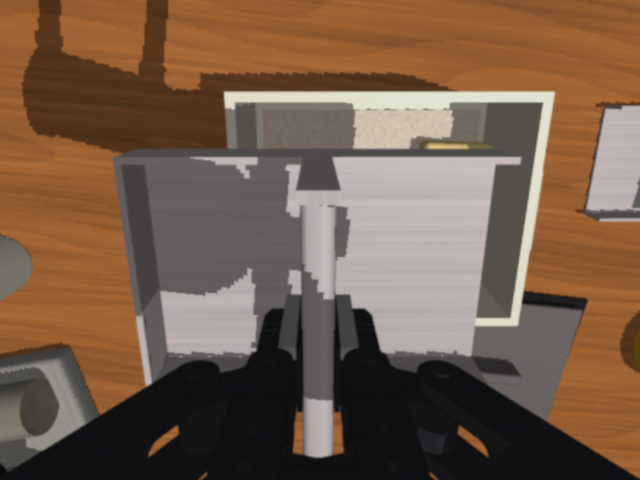

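View pics/s30c.png

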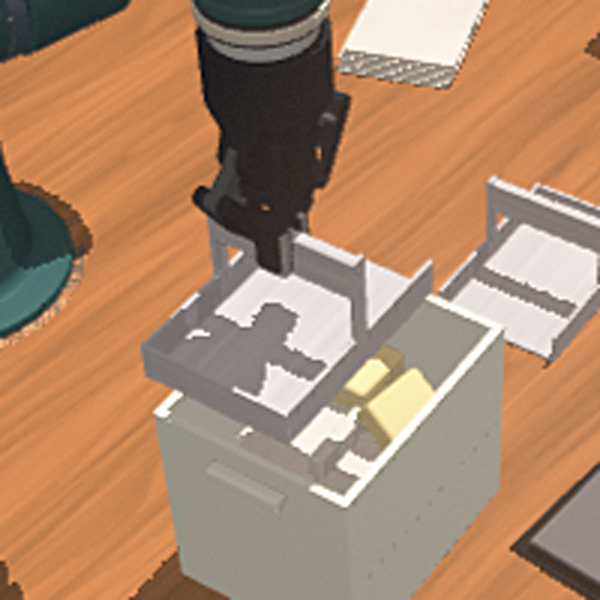

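```bash
python3 -m jog '[[-3,-30,0,0,0],[-6,-80,0,-5,0],[-11,-135,0,-10,0],[-16,-185,0,-14,0],[-19,-220,-10,-14,0],[-19,-232,-50,-14,0],[-19,-232,-100,-14,0],[-19,-232,-150,-14,0],[-19,-232,-190,-14,0],[-19,-232,-212,-14,0]]' 40
python3 -m jog '[[0,0,-4,0,0],[0,0,-8,0,0],[0,0,-12,0,0],[0,0,-16,0,0],[0,0,-19,0,0],[0,0,-19,0,0],[0,0,-19,0,0],[0,0,-19,0,0],[0,0,-19,0,0],[0,0,-19,0,0]]' 40
python3 - <<'E'
from h import *
st();snap('scene','s31');crop('s31',(130,250,280,380),4,'s31c')
E
```

```text
time: 60.3
tool_pos: [0.4495, -0.2863, 0.1146]
tcp_rot: [-1.565, 0.112, -0.104]
wrist_force: [0.8, -0.0, -2.5]
width: 0.112
time: 61.55
tool_pos: [0.4516, -0.2877, 0.0993]
tcp_rot: [-1.568, 0.108, -0.108]
wrist_force: [0.5, 0.2, -2.1]
width: 0.109
t 61.55 pos [ 0.4516 -0.2877  0.0993] z [ 0.137  0.991 -0.   ] y [ 0. -0. -1.] F [ 0.48  0.17 -2.08] T [ 0.06  0.04 -0.  ] w 0.109 q [-0.614  0.155  2.048  0.     0.939 -2.047]
```

View pics/s31c.png

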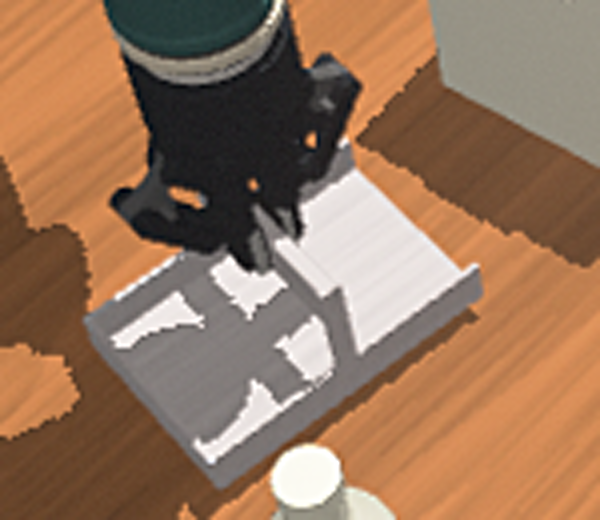

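Still slightly above the table and slightly tilted; lower slowly.

```bash
python3 -m jog '[[0,0,-2,0,0],[0,0,-4,0,0],[0,0,-6,0,0],[0,0,-8,0,0],[0,0,-10,0,0],[0,0,-10,0,0],[0,0,-10,0,0],[0,0,-10,0,0],[0,0,-10,0,0],[0,0,-10,0,0]]' 40
python3 - <<'E'
from h import *
st()
E
```

```text
time: 62.85
tool_pos: [0.4516, -0.2877, 0.0893]
tcp_rot: [-1.568, 0.108, -0.108]
wrist_force: [-0.0, 0.5, -2.3]
width: 0.107
t 62.85 pos [ 0.4516 -0.2877  0.0893] z [ 0.137  0.991 -0.   ] y [ 0. -0. -1.] F [-0.02  0.49 -2.34] T [ 0.06 -0.01 -0.01] w 0.107 q [-0.614  0.168  2.055  0.     0.919 -2.047]
```

```bash
python3 -m jog '[[0,0,-1.5,0,0],[0,0,-3,0,0],[0,0,-4.5,0,0],[0,0,-6,0,0],[0,0,-7,0,0],[0,0,-8,0,0],[0,0,-8,0,0],[0,0,-8,0,0],[0,0,-8,0,0],[0,0,-8,0,0]]' 40
python3 - <<'E'
from h import *
st();snap('scene','s32');crop('s32',(130,250,280,380),4,'s32c');snap('side','d32')
E
```

```text
time: 64.1
tool_pos: [0.4515, -0.2878, 0.0842]
tcp_rot: [-1.568, 0.108, -0.108]
wrist_force: [-8.4, 4.7, 17.6]
width: 0.11
t 64.1 pos [ 0.4515 -0.2878  0.0842] z [0.137 0.991 0.   ] y [-0.001  0.    -1.   ] F [-8.43  4.7  17.57] T [0.89 1.11 0.02] w 0.11 q [-0.614  0.175  2.058 -0.     0.909 -2.047]
```

View pics/s32c.png

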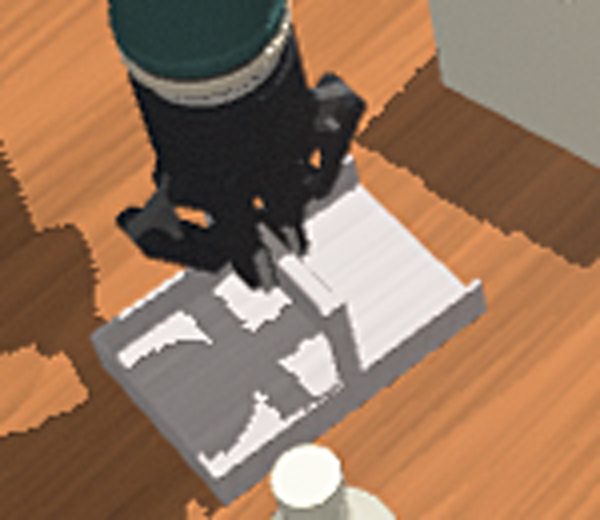

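Standing on the table now; release and rise, then inspect the tub.

```bash
python3 -m jog '[[0,0,1,0,15],[0,0,2,0,30],[0,0,2,0,50],[0,0,2,0,50],[0,0,2,0,50],[0,0,20,0,50],[0,0,70,0,50],[0,0,130,0,50],[0,0,190,0,50],[0,0,240,0,50]]' 40
python3 -m jog '[[0,25,0,-10,50],[5,50,0,-20,50],[5,75,0,-30,50],[10,100,0,-40,50],[10,125,0,-50,50],[12,150,0,-60,50],[14,175,0,-70,50],[14,195,0,-76,50],[14,195,0,-76,50],[14,195,0,-76,50]]' 40
python3 - <<'E'
from h import *
st();snap('wrist','w33');snap('scene','s33')
E
```

```text
time: 65.45
tool_pos: [0.4518, -0.2878, 0.3257]
tcp_rot: [-1.57, 0.105, -0.111]
wrist_force: [0.4, -0.2, -0.0]
width: 0.588
time: 66.7
tool_pos: [0.4656, -0.0931, 0.3221]
tcp_rot: [-1.259, 1.128, -1.13]
wrist_force: [-0.1, -0.2, -0.0]
width: 0.582
t 66.7 pos [ 0.4656 -0.0931  0.3221] z [0.994 0.108 0.001] y [ 0.001 -0.001 -1.   ] F [-0.12 -0.24 -0.01] T [ 0.01 -0.04  0.03] w 0.582 q [-2.490e-01 -1.590e-01  1.928e+00 -1.000e-03  1.372e+00 -3.580e-01]
```

View pics/w33.png

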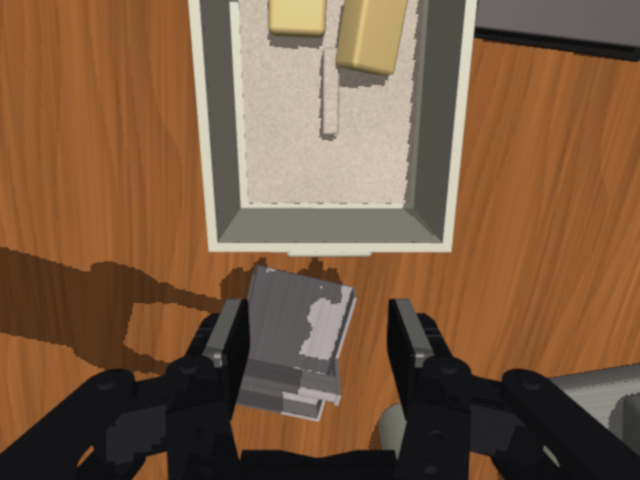

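View pics/s33.png

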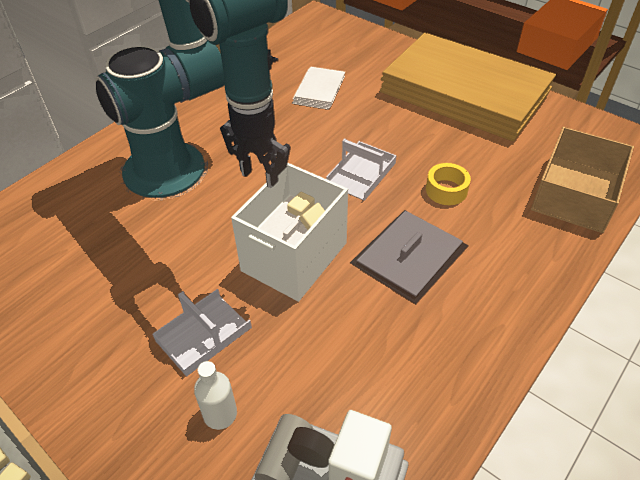

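```bash
python3 -m jog '[[0,20,0,0,50],[0,45,0,0,50],[0,70,0,0,50],[0,70,0,0,50],[0,70,0,0,50],[0,70,0,0,50],[0,70,0,0,50],[0,70,0,0,50],[0,70,0,0,50],[0,70,0,0,50]]' 40
python3 - <<'E'
from h import *
st();snap('wrist','w34');crop('s33',(225,155,355,305),4,'s33c')
E
```

```text
time: 68.05
tool_pos: [0.4655, -0.0227, 0.3212]
tcp_rot: [-1.258, 1.13, -1.13]
wrist_force: [-0.4, 0.1, 0.2]
width: 0.586
t 68.05 pos [ 0.4655 -0.0227  0.3212] z [ 0.994  0.107 -0.   ] y [-0. -0. -1.] F [-0.38  0.11  0.24] T [ 0.05  0.01 -0.04] w 0.586 q [-0.102 -0.176  1.943 -0.     1.374 -0.209]
```

View pics/w34.png

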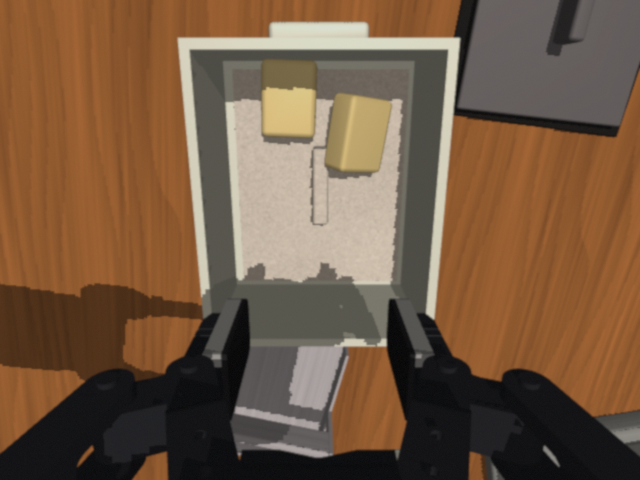

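View pics/s33c.png

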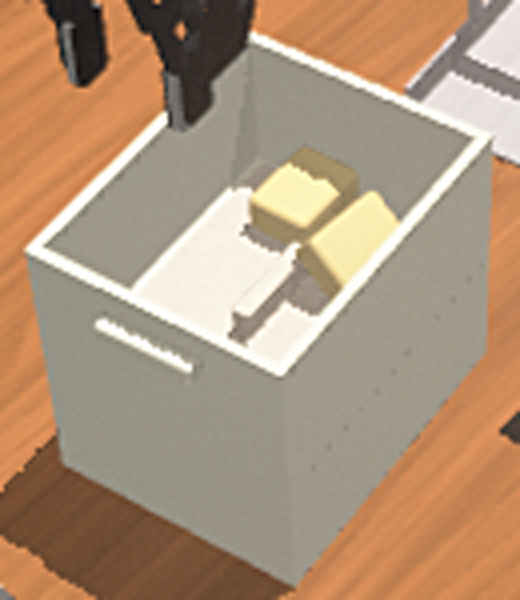

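```bash
python3 -m jog '[[25,20,0,0,50],[65,55,0,-2,50],[105,95,0,-4,50],[145,130,-10,-6.3,50],[180,160,-30,-6.3,50],[201,179,-60,-6.3,50],[201,179,-100,-6.3,50],[201,179,-120,-6.3,50],[201,179,-120,-6.3,50],[201,179,-120,-6.3,50]]' 40
python3 - <<'E'
from h import *
st();snap('wrist','w35');print(w2px('w35',(.6665,.156,.046)))
E
```

```text
time: 69.35
tool_pos: [0.6674, 0.1562, 0.2033]
tcp_rot: [-1.205, 1.21, -1.213]
wrist_force: [0.8, -0.8, 1.3]
width: 0.584
t 69.35 pos [0.6674 0.1562 0.2033] z [ 1.    -0.003  0.003] y [ 0.003  0.001 -1.   ] F [ 0.79 -0.8   1.32] T [-0.01 -0.02 -0.01] w 0.584 q [ 0.194  0.316  1.637 -0.     1.186  0.197]
[316.62729972 219.02546713]
```

View pics/w35.png

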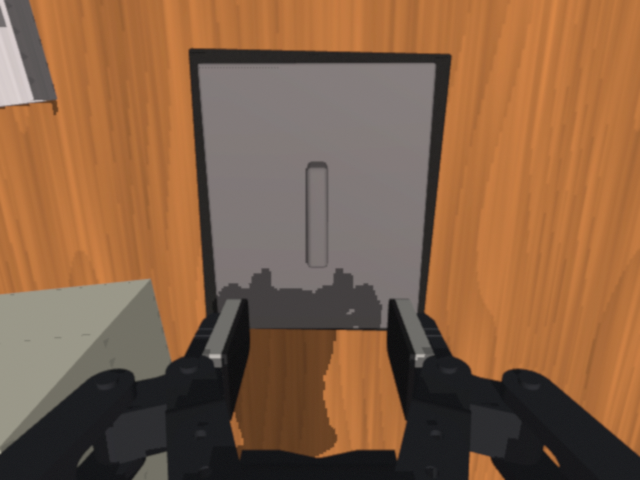

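```bash
python3 -m jog '[[0,0,-50,0,50],[0,0,-100,0,50],[0,0,-135,0,50],[0,0,-150,0,50],[0,0,-154,0,50],[0,0,-154,0,50],[0,0,-154,0,0],[0,0,-154,0,0],[0,0,-154,0,0],[0,0,-154,0,0]]' 60
python3 -m jog '[[0,0,0,0,0],[0,0,0,0,0],[0,0,5,0,0],[0,0,20,0,0],[0,0,60,0,0],[0,0,110,0,0],[0,0,160,0,0],[0,0,210,0,0],[0,0,240,0,0],[0,0,250,0,0]]' 60
python3 - <<'E'
from h import *
st();snap('scene','s36')
E
```

```text
time: 70.65
tool_pos: [0.6676, 0.1566, 0.0489]
tcp_rot: [-1.206, 1.21, -1.212]
wrist_force: [-0.4, -0.1, 5.6]
width: 0.148
time: 71.9
tool_pos: [0.6675, 0.1565, 0.301]
tcp_rot: [-1.203, 1.208, -1.213]
wrist_force: [0.2, -0.1, -1.9]
width: 0.153
t 71.9 pos [0.6675 0.1565 0.301 ] z [ 1.    -0.003  0.005] y [ 0.005  0.001 -1.   ] F [ 0.21 -0.1  -1.93] T [-0.04 -0.04 -0.01] w 0.153 q [ 0.194  0.258  1.529 -0.     1.349  0.197]
```

View pics/s36.png

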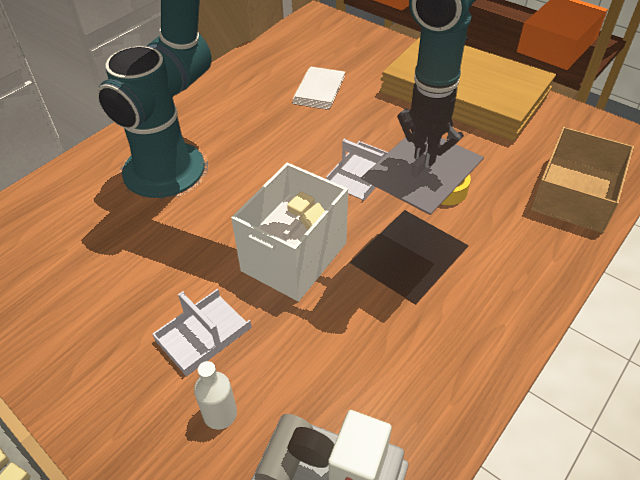

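```bash
python3 -m jog '[[-20,-17,0,0,0],[-55,-46,0,2,0],[-95,-80,0,4,0],[-135,-114,0,6.3,0],[-170,-143,0,6.3,0],[-192,-161,0,6.3,0],[-201,-169,-10,6.3,0],[-201,-169,-30,6.3,0],[-201,-169,-40,6.3,0],[-201,-169,-40,6.3,0]]' 60
python3 - <<'E'
from h import *
st();snap('wrist','w37');snap('side','d37');crop('d37',(280,160,430,320),4,'d37c')
E
```

```text
time: 73.2
tool_pos: [0.4648, -0.0123, 0.2553]
tcp_rot: [-1.26, 1.133, -1.128]
wrist_force: [0.3, -0.3, -2.1]
width: 0.15
t 73.2 pos [ 0.4648 -0.0123  0.2553] z [ 0.994  0.107 -0.004] y [-0.004  0.    -1.   ] F [ 0.28 -0.34 -2.1 ] T [-0.04  0.03  0.02] w 0.15 q [-0.08  -0.139  2.033  0.     1.252 -0.187]
```

View pics/w37.png

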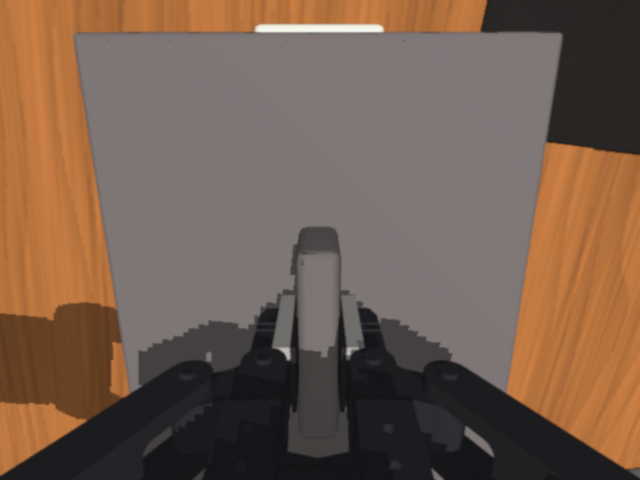

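View pics/d37c.png

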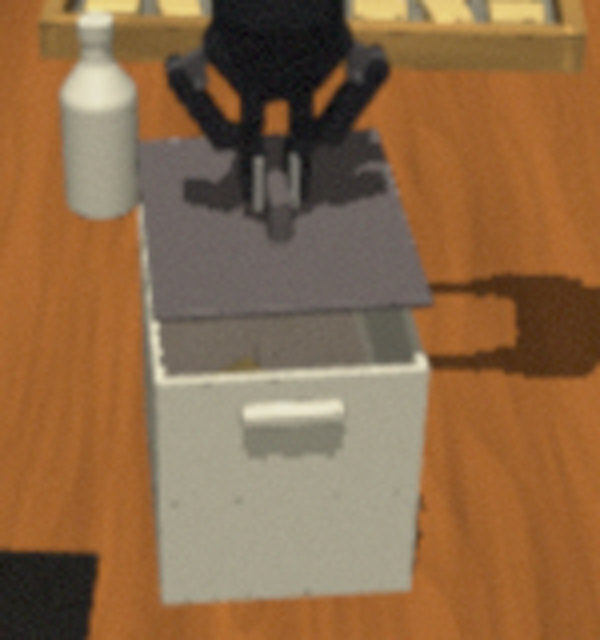

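```bash
python3 - <<'E'
from h import *
yt=np.array([-.106,.9944,0]);xt=np.array([.9944,.106,0]);T=np.array([.4657,-.0128,0])
for u,v in [(75,33),(562,33)]:
    p=px2w('w37',u,v,.224)-T; print((p@xt).round(4),(p@yt).round(4))
E
python3 -m jog '[[0,0,-10,0,0],[0,0,-20,0,0],[0,0,-28,0,0],[0,0,-34,0,0],[0,0,-38,0,0],[0,0,-41,0,0],[0,0,-43,0,0],[0,0,-44,0,0],[0,0,-44.5,0,0],[0,0,-44.5,0,0]]' 60
python3 - <<'E'
from h import *
st();snap('scene','s38');crop('s38',(200,130,380,310),4,'s38c')
E
```

```text
-0.0783 0.0978
0.0754 0.0978
time: 74.55
tool_pos: [0.4657, -0.0127, 0.2138]
tcp_rot: [-1.257, 1.13, -1.131]
wrist_force: [-2.9, 0.2, 5.2]
width: 0.153
t 74.55 pos [ 0.4657 -0.0127  0.2138] z [0.994 0.107 0.001] y [ 0.001 -0.    -1.   ] F [-2.92  0.17  5.24] T [ 0.07  0.6  -0.  ] w 0.153 q [-0.081 -0.107  2.083 -0.     1.165 -0.187]
```

View pics/s38c.png

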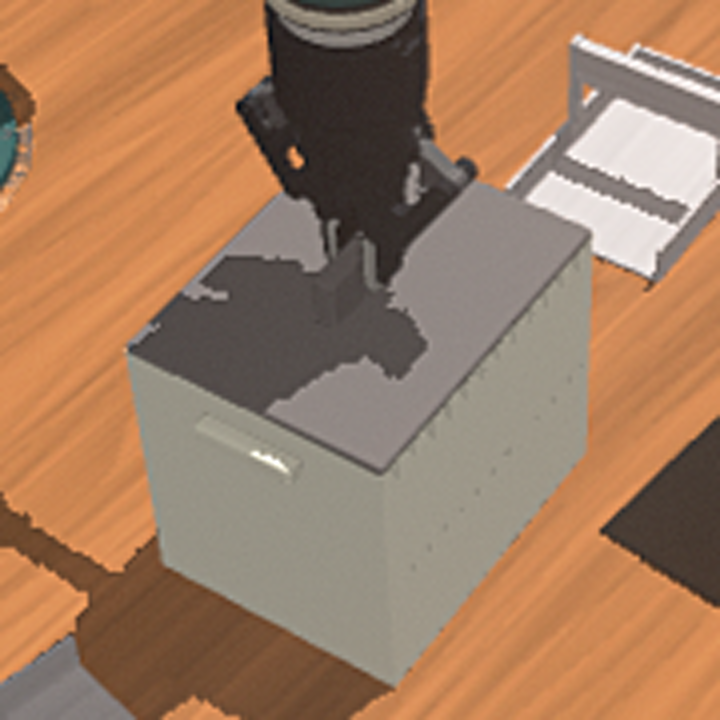

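Seated flush (contact 5 N at the expected height). Release, rise and check.

```bash
python3 -m jog '[[0,0,0,0,15],[0,0,0,0,25],[0,0,0,0,40],[0,0,0,0,50],[0,0,0,0,50],[0,0,10,0,50],[0,0,40,0,50],[0,0,80,0,50],[0,-20,120,0,50],[0,-50,140,0,50]]' 60
python3 -m jog '[[0,-20,0,0,50],[0,-40,0,0,50],[0,-40,0,0,50],[0,-40,0,0,50],[0,-40,0,0,50],[0,-40,0,0,50],[0,-40,0,0,50],[0,-40,0,0,50],[0,-40,0,0,50],[0,-40,0,0,50]]' 60
python3 - <<'E'
from h import *
st();snap('wrist','w39');snap('scene','s39');snap('side','d39')
E
```

```text
time: 75.85
tool_pos: [0.4666, -0.0628, 0.3567]
tcp_rot: [-1.256, 1.125, -1.132]
wrist_force: [0.9, 0.1, -0.5]
width: 0.584
time: 77.1
tool_pos: [0.4656, -0.1027, 0.3527]
tcp_rot: [-1.258, 1.13, -1.13]
wrist_force: [0.3, -0.1, 1.1]
width: 0.585
t 77.1 pos [ 0.4656 -0.1027  0.3527] z [ 0.994  0.107 -0.   ] y [-0.  0. -1.] F [ 0.27 -0.05  1.07] T [-0.01  0.03  0.08] w 0.585 q [-0.269 -0.165  1.878  0.     1.429 -0.376]
```

View pics/s39.png

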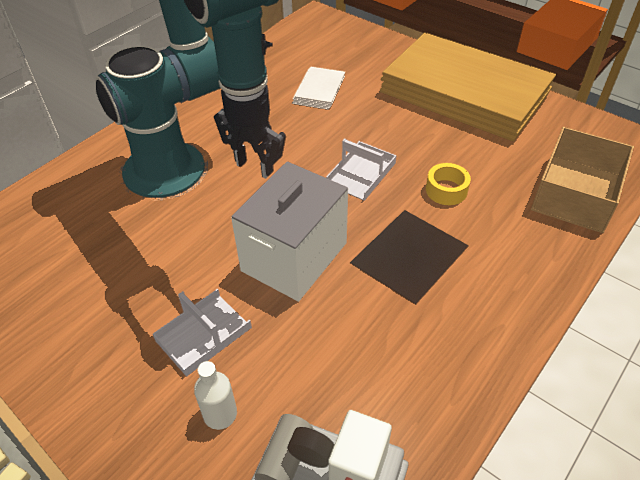

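View pics/w39.png

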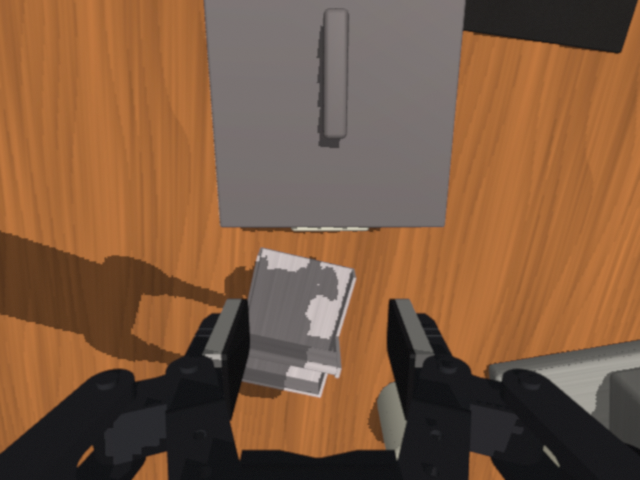

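View pics/d39.png

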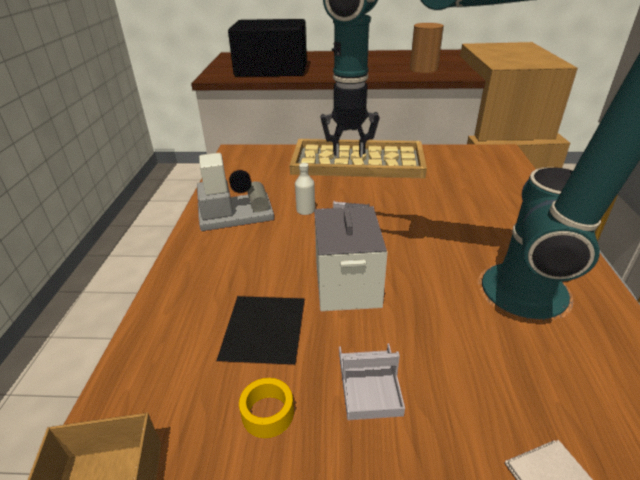

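Run:
```python
from h import *
crop('s39',(140,150,400,380),3,'s39c')
print(px2w('w39',336,73,.211))
```

```text
[ 0.4657 -0.0124  0.211 ]
```

View pics/s39c.png

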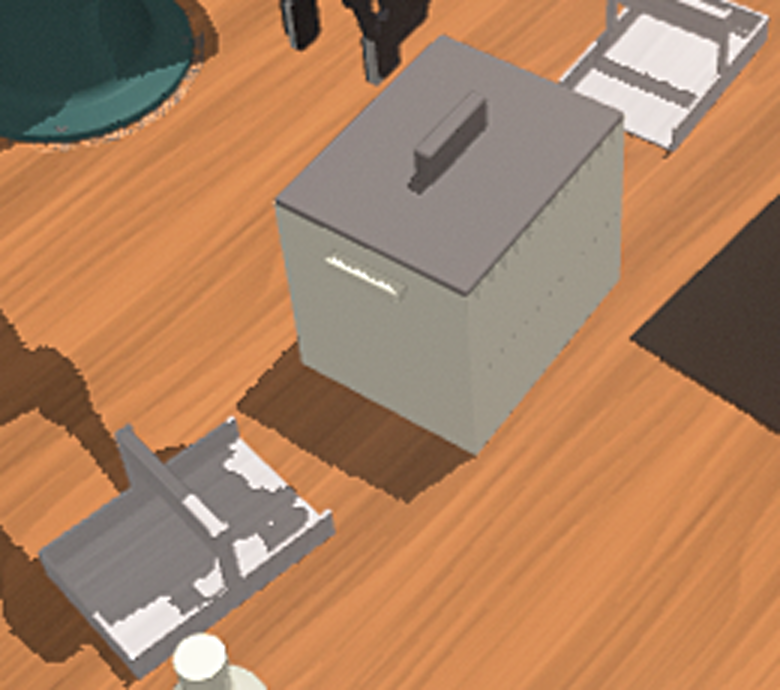

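Lid flush, trays flat and empty, nothing astray. Handing in.

```bash
python3 -c "
from workcell import bot
print(bot.finish_job())"
```

```text
the job is handed in; nothing more can be done
None
```

The job is handed in at about 77 s of the 210 s allowed. The tub is packed in two layers with the lid back on, but the hand-in gave no verdict.

- **Tipping:** The moves could not tilt the tool. I tipped each tray by lowering its rear onto the tub's rim and easing the grip until the bars slid out.
- **Lower layer:** Tray A's 3 bars are below the ledge. Two caught for a moment between the tray edge and the far wall, and drawing the tray back freed them. One bar stands on end, about 59 mm high, well below the ledge.
- **Separator:** It lies flat on the ledge. I measured its centre at (0.4658, -0.0128) m, against a tub centre of about (0.4655, -0.013) m.
- **Upper layer:** Tray B's 2 bars lie above the separator, one of them leaning on the grip ridge. I saw them at rest before closing the lid, and both were well below the rim.
- **Final pictures:** The lid is flush, with its grip centre at (0.4657, -0.0124) m. Both trays are empty and look flat on the table, clear of the tub. No bar went astray, the tape roll and bottle look unmoved, and the gripper is clear of everything.

The scene camera disagreed with the other two by 4–6 mm sideways. I relied on the wrist camera, which the side camera agreed with.

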